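Shut the glue station, sort the syringes, set the collar

ROBOT

A 6-joint arm with a two-finger parallel gripper is mounted at the origin on the work surface. World frame = base frame: x ahead of the robot, y to its left, z up, the work surface at z = 0. Lengths are in m, angles in rad, forces in N, time in s.
With the tool pointing down it reaches from about 0.425 to 0.95 m from the base axis. Payload 3.5 kg.
Tool frame: the origin (TCP) lies midway between the tips of the shut fingers; the grasp point (between the pads) lies 19 mm behind it; z points along the fingers, y is the direction in which the jaws open and shut (so a half turn about z gives the same grasp; the last joint's range is limited). The gripper opens to 85 mm and grips with 20 to 120 N. Pads are 22 mm wide; open, the fingers measure 114 mm over their backs; the gripper's body (76 mm by 85 mm) begins 54 mm behind the grasp point. The pads swing forward as they close: fully open they stand 13 mm farther back than shut.
Start: joints at [-1.397, 0.286, 1.577, -0, 1.279, -0.15], TCP at [0.215, -0.64, 0.231] pointing down, gripper open.
Joint ranges: [-2.77, 2.77], [-0.9, 2.22], [0.21, 2.48], [-1.53, 4.67], [0.24, 2.81], [-2.84, 2.84]. Speed limits (rad/s): [2.79, 2.79, 3.14, 3.14, 3.14, 3.14].

INTERFACE

Orientations are given as a unit quaternion [x, y, z, w].
In Python, from plant import ctrl gives the robot as it stands.
- The arm moves only by the tool apply_moves, never from a script. Its argument "moves" is a list that holds one entry, the list of rows, each a list of 7 numbers: the shift along the tool's x, y, z in m, then the turn, a rotation vector about the tool's x, y, z in degrees, then the gripper's target within -1 to 1 (shut at 1, half-way at 0, fully open at -1). In form: [[[tx, ty, tz, ax, ay, az, hand], ...]]. A call has 1 to 12 rows; each row shifts and turns the pose as measured when the row begins, along the tool's axes as they then stand; what a row does not reach is not made up. A row lasts 1/10 s, in which the tool goes at most 50 mm and 8.59 degrees, less where a joint would pass 70% of its speed; a pose out of reach is approached as far as the arm can. A call with a gripper value outside its range is refused whole. The fingers move at their own pace and stop on an object; "force" is the grip in N (left out, the last holds). Time passes only in rows, so rows that do not move let the fingers close. It gives the time, the measured TCP pose, the force and the opening at its end, in the units of the state.
- ctrl.get_state(): the state, without advancing time (a new reading comes with each control period).
- ctrl.read_camera(name): name is "side" or "top"; returns the picture (420x560x3 uint8, red, green, blue); there is no depth.
- ctrl.get_calibration(name): a dict with "camera_matrix" (3x3 intrinsics, pixels), "k1" (the pictures are not rectified: a ray, as slopes to the right and down, at radius r is drawn at 1 + k1 r^2 times it, then the intrinsics apply), "cam_to_world" (4x4, takes a point from camera to world coordinates). Camera axes: x right, y up, looking along -z (the intrinsics and any distortion apply to the point x, -y, -z); pixel columns grow to the right and rows downward; lengths in m; the calibration is good to about 2 mm. A picture is of the moment at which its call begins. get_calibration takes no time and is no camera call.
- ctrl.sign_off(): hands the job in, once; it reports no verdict.
The state is a dict: "time": time; "qpos": joint angles; "dq": joint speeds; "joint_efforts": joint torques, N m; "eef_pos": TCP position; "tcp_rot": TCP orientation; "contact_force": force on the tool from outside, world axes, zero at the start; "wrist_torque": the same for the moment, N m; "opening": opening from 0.0 (shut) to 1.0 (fully open).
Only numpy, scipy, OpenCV 4.12 (cv2) and the standard library are available. Lean on these libraries where they do the work, as an engineer would, in place of code of your own. Each camera call takes 0.05 s, during which the arm holds its last target. There are 200 camera calls.

TASK

Shut the glue station first: turn the black collar ring back (clockwise) until its lug clicks in over the short broad block. Then test every empty syringe by pushing its plunger down: stand those that go fully home upright in the aluminium tray, and put those that jam part-way, pushed as far as they go, into the blue basket beside it. Only when all are sorted, turn the collar until its lug clicks in over the long index fin and leave it there; do not disturb the other things on the bench.

Things in the scene. Friction and masses are not known exactly. Their poses are not given: they have to be found in the camera images.
- station: Glue station, bolted down: 120 x 120 x 12 mm steel base plate, upright column: amber glass to 66 mm, aluminium seat of radius 36 mm to 84 mm, black collar ring 86 to 120 mm (grip it from above with the finger centre about 112 mm up), bare steel barrel to 128 mm. Origin under the centre, z is the column axis; spout along its -x, long index fin along +x.
- collar_lug (a point): Outer end of the one steel lug on the collar ring (lug 10 mm wide, 22 mm high, centred 103 mm above the bench), 54 mm from the axis. It turns with the collar. The ring itself is round, 64 mm across.
- index_tip (a point): Outer top end of the fixed index fin, 61 mm from the axis, 84 mm above the bench, just below the path of the lug: the mark at which the lug must stand.
- shut_mark (a point): Outer top edge of the fixed, short and broad shut block (26 mm wide), 46 mm from the axis, 84 mm above the bench, just below the path of the lug: the lug stands over it when the collar is shut.
- collar (a joint): Turn of the collar ring in rad, growing anticlockwise seen from above; 0.15 N m turns it. It clicks in every 0.524 rad and snaps to the nearest click when let go. 0 is shut: lug over the shut block, at the end stop. 2.618 (fifth click): lug over the index fin; two more clicks lie beyond, then an end stop at 3.72.
- tray: Loading tray for good syringes, fixed: shallow open aluminium tray 100 (its x) x 220 (its y) x 14 mm high, wall 4 mm, inner floor 4 to 5 mm above the bench. Origin at the centre of its underside.
- basket: Reject basket, fixed: blue open box 130 (its x) x 190 (its y) x 45 mm high, wall 5 mm, floor 5 mm. Origin at the centre of its underside.
- syringe_a: Upright empty glue syringe, 0.16 kg, standing by itself: steel foot disc 52 mm across and 10 mm high, clear barrel 32 mm across up to 60 mm, white head 34 mm across from 60 to 84 mm (grip there, about 72 mm up), plunger with a thumb disc on top. A pair of small wings at 44 mm can be ignored. Origin at the centre of the underside of the foot, z up. May be absent.
- plunger_a (a joint): How far the plunger of syringe_a is pushed in, in m: 0 drawn out (top of the thumb disc, 30 mm across, 117 mm above the foot's underside), 0.024 fully home (93 mm). A free one moves at about 4 N and stays where it is left; one that sticks jams hard before half of the stroke, at about 11 mm. From outside, free and sticking ones look alike.
- syringe_b: Upright empty glue syringe, 0.16 kg, standing by itself: steel foot disc 52 mm across and 10 mm high, clear barrel 32 mm across up to 60 mm, white head 34 mm across from 60 to 84 mm (grip there, about 72 mm up), plunger with a thumb disc on top. A pair of small wings at 44 mm can be ignored. Origin at the centre of the underside of the foot, z up. May be absent.
- plunger_b (a joint): How far the plunger of syringe_b is pushed in, in m: 0 drawn out (top of the thumb disc, 30 mm across, 117 mm above the foot's underside), 0.024 fully home (93 mm). A free one moves at about 4 N and stays where it is left; one that sticks jams hard before half of the stroke, at about 11 mm. From outside, free and sticking ones look alike.
- syringe_c: Upright empty glue syringe, 0.16 kg, standing by itself: steel foot disc 52 mm across and 10 mm high, clear barrel 32 mm across up to 60 mm, white head 34 mm across from 60 to 84 mm (grip there, about 72 mm up), plunger with a thumb disc on top. A pair of small wings at 44 mm can be ignored. Origin at the centre of the underside of the foot, z up. May be absent.
- plunger_c (a joint): How far the plunger of syringe_c is pushed in, in m: 0 drawn out (top of the thumb disc, 30 mm across, 117 mm above the foot's underside), 0.024 fully home (93 mm). A free one moves at about 4 N and stays where it is left; one that sticks jams hard before half of the stroke, at about 11 mm. From outside, free and sticking ones look alike.
- syringe_d: Upright empty glue syringe, 0.16 kg, standing by itself: steel foot disc 52 mm across and 10 mm high, clear barrel 32 mm across up to 60 mm, white head 34 mm across from 60 to 84 mm (grip there, about 72 mm up), plunger with a thumb disc on top. A pair of small wings at 44 mm can be ignored. Origin at the centre of the underside of the foot, z up. May be absent.
- plunger_d (a joint): How far the plunger of syringe_d is pushed in, in m: 0 drawn out (top of the thumb disc, 30 mm across, 117 mm above the foot's underside), 0.024 fully home (93 mm). A free one moves at about 4 N and stays where it is left; one that sticks jams hard before half of the stroke, at about 11 mm. From outside, free and sticking ones look alike.
- syringe_e: Upright empty glue syringe, 0.16 kg, standing by itself: steel foot disc 52 mm across and 10 mm high, clear barrel 32 mm across up to 60 mm, white head 34 mm across from 60 to 84 mm (grip there, about 72 mm up), plunger with a thumb disc on top. A pair of small wings at 44 mm can be ignored. Origin at the centre of the underside of the foot, z up. May be absent.
- plunger_e (a joint): How far the plunger of syringe_e is pushed in, in m: 0 drawn out (top of the thumb disc, 30 mm across, 117 mm above the foot's underside), 0.024 fully home (93 mm). A free one moves at about 4 N and stays where it is left; one that sticks jams hard before half of the stroke, at about 11 mm. From outside, free and sticking ones look alike.
- tumbler: Bystander, leave alone: green steel tumbler, 84 mm across, 150 mm tall. Origin at the middle of its underside.
- pliers: Bystander, leave alone: pliers lying flat, 135 mm long, 18 mm high. Origin near its middle.
- solder_spool: Bystander, leave alone: solder spool, 60 mm across, 46 mm high. Origin at the middle of its underside.
- flux_jar: Bystander, leave alone: flux jar, 56 mm across, 75 mm high. Origin at the middle of its underside.
- glass_offcut: Bystander, leave alone: flat glass offcut 90 x 60 x 6 mm. Origin at the middle of its underside.
- tile_nipper_block: Bystander, leave alone: wooden block 90 x 45 x 30 mm. Origin at the middle of its underside.
- glass_cutter: Bystander, leave alone: glass cutter with a green handle lying flat, 160 mm long. Origin near its middle.
Mind the look-alikes: they are no part of the job. Several things look just like the basket: the one meant starts farthest to the robot's left.

How it is judged:
By the outcome, as a careful person would: the job done as asked, in the order asked, and still so for the second after the job is handed in, with the robot touching nothing.
Of syringe_a, syringe_b, syringe_c, syringe_d, syringe_e only 3 to 5 are there at a start; the rules pass over those that are not, and their reading is None.
At some moment in a run one of syringe_a, syringe_b, syringe_c, syringe_d, syringe_e may be knocked a few centimetres aside while the robot is not near it.
It also fails if it takes over 210 s, if anything falls off the work surface, if the arm or the gripper's body presses on something with over 40 N, if the wrist force passes 120 N, or if a joint passes its speed limit or range.

## Working session

There is one attempt and no reset: what is moved stays moved. The work goes in short steps, Python scripts to look and compute and a tool call to move; the robot and the scene stay as the last step left them, time stands still between calls to the robot, and variables do not carry over. Pictures are saved under pics/ and viewed, about 12 in all and at most 16, crops included, and the job is handed in when it is done.

Besides the shell and the picture viewer there is one more tool, called after "Request:" as name(argument=value, ...) on one line, values as JSON. apply_moves: Moves the arm, as the interface text tells. Its arguments: {"type":"object","properties":{"moves":{"type":"array","items":{"type":"array","items":{"type":"array","items":{"type":"number"}}}},"force":{"type":"number"}},"required":["moves"]}

```bash
mkdir -p pics; ls
cat > h.py <<'E'
import numpy as np, cv2, sys
from plant import ctrl
from scipy.spatial.transform import Rotation as R
def cal(n):
    c=ctrl.get_calibration(n); return np.array(c["camera_matrix"]),c["k1"],np.array(c["cam_to_world"])
def ray(n,u,v):
    K,k,T=cal(n); d=np.array([(u-K[0,2])/K[0,0],(v-K[1,2])/K[1,1]]); s=d.copy()
    for _ in range(30): s=d/(1+k*(s@s))
    w=T[:3,:3]@np.array([s[0],-s[1],-1]); return T[:3,3],w
def at(n,u,v,z):
    o,w=ray(n,u,v); return o+w*(z-o[2])/w[2]
def proj(n,p):
    K,k,T=cal(n); q=T[:3,:3].T@(np.array(p)-T[:3,3]); s=np.array([q[0],-q[1]])/-q[2]; s=s*(1+k*(s@s))
    return K[0,0]*s[0]+K[0,2],K[1,1]*s[1]+K[1,2]
def pic(n,f,box=None,sc=1):
    im=cv2.cvtColor(ctrl.read_camera(n),cv2.COLOR_RGB2BGR)
    if box: im=im[box[1]:box[3],box[0]:box[2]]
    cv2.imwrite('pics/'+f,cv2.resize(im,None,fx=sc,fy=sc,interpolation=cv2.INTER_CUBIC))
def st():
    s=ctrl.get_state(); r=R.from_quat(s["tcp_rot"]).as_matrix()
    print('t',s['time'],'p',np.round(s['eef_pos'],4),'x',np.round(r[:,0],3),'y',np.round(r[:,1],3),'z',np.round(r[:,2],3),'F',np.round(s['contact_force'],1),'op',s['opening'],'q',np.round(s['qpos'],2))
    return s
E
python3 - <<'E'
from h import *
st()
for n in('top','side'):
    pic(n,n+'0.png',None,1.4); K,k,T=cal(n); print(n,K,k,T[:3].round(3))
E
```

```text
pics
t 0.0 p [ 0.2147 -0.6393  0.2299] x [0.948 0.318 0.   ] y [ 0.318 -0.948 -0.002] z [-0.     0.002 -1.   ] F [ 0.4 -0.6  0.1] op 1.0007691063425574 q [-1.4   0.29  1.58  0.    1.28 -0.15]
top [[384.63391003   0.         273.23314909]
 [  0.         384.63391003 205.07631081]
 [  0.           0.           1.        ]] -0.06256488247961979 [[ 0.009  0.997 -0.077  0.446]
 [-1.     0.008 -0.02  -0.005]
 [-0.019  0.077  0.997  1.042]]
side [[537.46337418   0.         273.30529542]
 [  0.         537.46337418 211.58220243]
 [  0.           0.           1.        ]] -0.18411240948750204 [[-0.846  0.406 -0.345  0.014]
 [-0.532 -0.639  0.556  0.799]
 [ 0.005  0.654  0.757  1.178]]
```

View pics/top0.png

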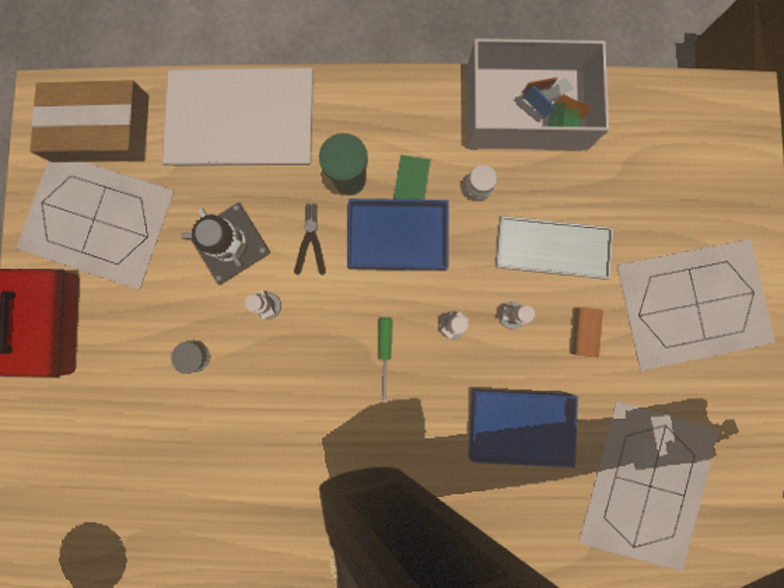

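View pics/side0.png

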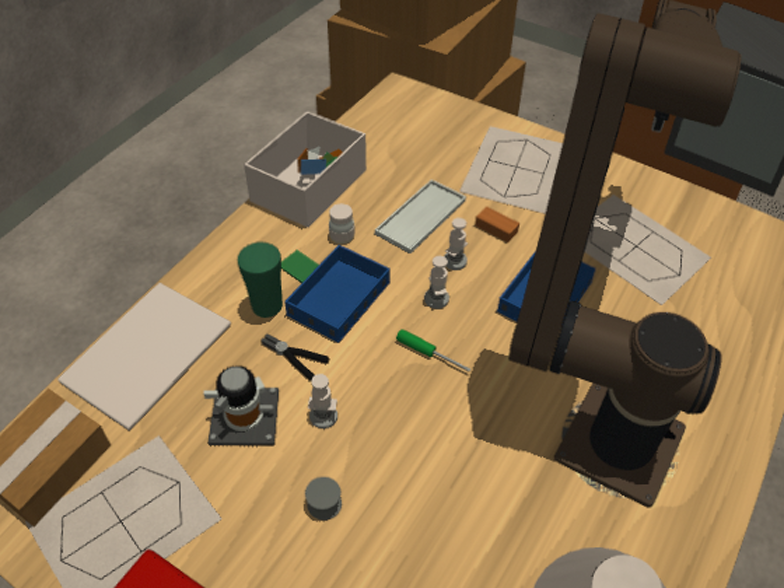

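The top view shows syringes at about (262,304), (454,324) and (518,315) in the 1.4x picture. Look-alikes:
- **Syringes:** the flux jar at (482,182) and the spool at (190,357).
- **Baskets:** (397,235) and (523,427). The first is farther left and beside the tray at (554,247), so it is the one.

Close crops of the station and syringes come next.

Run:
```python
from h import *
a=cv2.cvtColor(ctrl.read_camera('top'),cv2.COLOR_RGB2BGR); b=cv2.cvtColor(ctrl.read_camera('side'),cv2.COLOR_RGB2BGR)
f=lambda im,x,y,w,h,s:cv2.resize(im[y:y+h,x:x+w],None,fx=s,fy=s,interpolation=cv2.INTER_CUBIC)
cv2.imwrite('pics/c1.png',np.hstack([f(a,125,140,80,100,5),f(b,140,250,80,100,5)]))   # x0=125,y0=140 ; 140,250
cv2.imwrite('pics/c2.png',np.vstack([f(a,300,205,100,50,6),f(b,290,145,100,80,6)[:300]]))
```

```text
(no output)
```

View pics/c1.png

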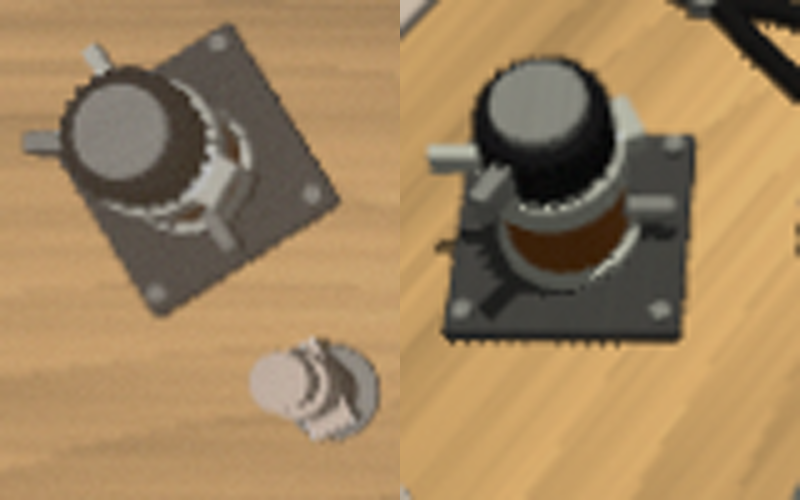

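View pics/c2.png

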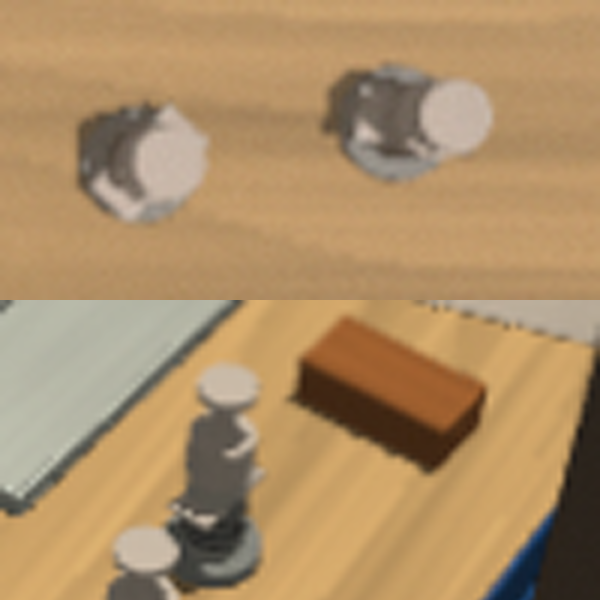

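Run:
```python
from h import *
A=lambda x,y,z:at('top',125+x/5,140+y/5,z)
B=lambda x,y,z:at('side',140+(x-400)/5,250+y/5,z)
c1=A(120,131,.128);c2=B(538,103,.128);print('axis',c1.round(4),c2.round(4))
h=[A(219,40,.012),A(312,193,.012),A(156,293,.012)];print('holes',np.round(h,4),'ctr',((h[0]+h[2])/2).round(4))
e=h[1]-h[0];print('edge ang',np.degrees(np.arctan2(e[1],e[0])))
c=((c1+c2)/2)
def ang(n,p):
    d=(p-c)[:2]; print(n,'ang',np.degrees(np.arctan2(d[1],d[0])).round(1),'r',np.hypot(*d).round(4))
for z in(.084,.103,.07,.114):
    print(z)
    ang('T up',A(91,45,z));ang('T left',A(25,142,z));ang('T low',A(230,243,z));ang('T mid',A(215,185,z))
    ang('S left',B(430,157,z));ang('S mid',B(480,195,z));ang('S right',B(673,205,z));ang('S upr',B(628,110,z))
C=lambda x,y,z:at('top',300+x/6,205+y/6,z)
D=lambda x,y,z:at('side',290+x/6,145+(y-300)/6,z)
print('s1',A(281,383,.117).round(4),'s2',C(169,165,.117).round(4),D(147,551,.117).round(4),'s3',C(455,117,.117).round(4),D(228,388,.117).round(4))
f=lambda u,v,z:at('top',u/1.4,v/1.4,z).round(4)
print('s1 side',at('side',319/1.4,381/1.4,.117))
print('basket',[f(*p,.045) for p in((348,201),(448,201),(448,269),(348,269))])
print('tray',[f(*p,.014) for p in((499,217),(612,228),(609,278),(496,266))])
for n,u,v,z in(('tumb',343,155,.15),('jar',482,178,.075),('cutter',385,320,.02),('block',588,318,.03),('pl',304,272,.018),('plt',310,206,.018),('spool',188,357,.046),('off',411,178,.006)): print(n,f(u,v,z))
```

```text
axis [0.6097 0.3167 0.128 ] [0.6063 0.3191 0.128 ]
holes [[0.6812 0.3041 0.012 ]
 [0.5965 0.2498 0.012 ]
 [0.5412 0.3342 0.012 ]] ctr [0.6112 0.3191 0.012 ]
edge ang -147.3407460317158
0.084
T up ang 29.9 r 0.0626
T left ang 86.6 r 0.0639
T low ang -136.9 r 0.0653
T mid ang -116.7 r 0.0403
S left ang 36.6 r 0.0593
S mid ang 71.9 r 0.0408
S right ang -173.4 r 0.0702
S upr ang -113.4 r 0.0436
0.103
T up ang 25.9 r 0.0555
T left ang 89.5 r 0.0561
T low ang -134.9 r 0.0708
T mid ang -116.7 r 0.0466
S left ang 49.7 r 0.0565
S mid ang 87.4 r 0.0465
S right ang 179.7 r 0.0788
S upr ang -131.4 r 0.0413
0.07
T up ang 32.4 r 0.068
T left ang 84.9 r 0.0697
T low ang -138.6 r 0.0614
T mid ang -116.7 r 0.0356
S left ang 28.0 r 0.0633
S mid ang 58.3 r 0.0389
S right ang -167.2 r 0.0646
S upr ang -102.0 r 0.0477
0.114
T up ang 23.0 r 0.0516
T left ang 91.5 r 0.0516
T low ang -133.8 r 0.074
T mid ang -116.7 r 0.0503
S left ang 57.7 r 0.0563
S mid ang 94.5 r 0.051
S right ang 176.3 r 0.0842
S upr ang -142.2 r 0.0419
s1 [0.4881 0.2364 0.117 ] s2 [ 0.453  -0.1191  0.117 ] [ 0.4507 -0.1163  0.117 ] s3 [ 0.4731 -0.2337  0.117 ] [ 0.4704 -0.2308  0.117 ]
s1 side [0.48777496 0.23910263 0.117     ]
basket [array([0.686 , 0.0814, 0.045 ]), array([ 0.687, -0.107,  0.045]), array([ 0.5583, -0.1068,  0.045 ]), array([0.5569, 0.0794, 0.045 ])]
tray [array([ 0.6637, -0.2088,  0.014 ]), array([ 0.6444, -0.4288,  0.014 ]), array([ 0.5469, -0.4203,  0.014 ]), array([ 0.5683, -0.2021,  0.014 ])]
tumb [0.7406 0.0821 0.15  ]
jar [ 0.7232 -0.1664  0.075 ]
cutter [0.463  0.0099 0.02  ]
block [ 0.4694 -0.3721  0.03  ]
pl [0.5535 0.1663 0.018 ]
plt [0.6824 0.1575 0.018 ]
spool [0.3896 0.3768 0.046 ]
off [ 0.742  -0.0384  0.006 ]
```

Station axis is about (0.609, 0.318). The fin lies at about 33°, the shut block at about -117° and the lug at about 91°, which makes the collar the 7th click. All radii match the sheet. The tray, basket and syringe points are also plausible, so I'm moving over.

Request:
apply_moves(moves=[[[0.032,-0.037,0,0,0,0,-1],[0.032,-0.037,0,0,0,0,-1],[0.032,-0.037,0,0,0,0,-1],[0.032,-0.037,0,0,0,0,-1],[0.032,-0.037,0,0,0,0,-1],[0.032,-0.037,0,0,0,0,-1],[0.032,-0.037,0,0,0,0,-1],[0.032,-0.037,0,0,0,0,-1],[0.032,-0.037,0,0,0,0,-1],[0.032,-0.037,0,0,0,0,-1]]], force=60)

```text
time: 1.2
eef_pos: [0.4017, -0.1801, 0.2275]
tcp_rot: [0.988, 0.155, 0.001, -0.002]
contact_force: [0.7, -0.6, 0.1]
opening: 1.001
```

Request:
apply_moves(moves=[[[0.032,-0.037,0,0,0,0,-1],[0.032,-0.037,0,0,0,0,-1],[0.032,-0.037,0,0,0,0,-1],[0.032,-0.037,0,0,0,0,-1],[0.032,-0.037,0,0,0,0,-1],[0.032,-0.037,0,0,0,0,-1],[0.032,-0.037,0,0,0,0,-1],[0.032,-0.037,0,0,0,0,-1],[0.032,-0.037,0,0,0,0,-1],[0.032,-0.037,0,0,0,0,-1],[0.029,-0.041,0,0,0,0,-1]]])

```text
time: 2.3
eef_pos: [0.6072, 0.3299, 0.2297]
tcp_rot: [0.988, 0.156, 0.003, 0.0]
contact_force: [1.2, -0.3, -0.2]
opening: 0.999
```

Request:
apply_moves(moves=[[[0,0,0,0,0,-8.5,-1],[0,0,0,0,0,-8.5,-1],[0,0,0,0,0,-8.5,-1],[0,0,0,0,0,-8.5,-1],[0,0,0,0,0,-8.5,-1],[0,0,0,0,0,-8.5,-1],[0,0,0,0,0,-8.5,-1],[0,0,0,0,0,-8.5,-1],[0,0,0,0,0,-8.5,-1],[0,0,0,0,0,-8.5,-1],[0,0,0,0,0,-8.5,-1],[0,0,0,0,0,-8.5,-1]]])

```text
time: 3.5
eef_pos: [0.6049, 0.3379, 0.2212]
tcp_rot: [0.49, 0.872, -0.002, -0.001]
contact_force: [-0.0, 0.8, 0.2]
opening: 1.001
```

```bash
python3 -c "
from h import *
st()"
```

```text
t 3.5 p [0.6049 0.3379 0.2212] x [-0.52   0.854  0.001] y [ 0.854  0.52  -0.004] z [-0.004 -0.002 -1.   ] F [-0.   0.8  0.2] op 1.000965564597134 q [ 0.36  0.33  1.53 -0.    1.28 -0.18]
```

Request:
apply_moves(moves=[[[0,0,0,0,0,-8.5,-1],[0,0,0,0,0,-8.5,-1],[0,0,0,0,0,-8.5,-1],[0,0,0,0,0,-8.5,-1],[0,0,0,0,0,-8.5,-1],[0,0,0,0,0,-8.5,-1],[0,0,0,0,0,-8.5,-1],[0,0,0,0,0,-8.5,-1],[0,0,0,0,0,-8.5,-1],[0,0,0,0,0,-8.5,-1],[0,0,0,0,0,-8.5,-1],[0,0,0,0,0,-8.5,-1]]])

```text
time: 4.7
eef_pos: [0.6026, 0.337, 0.2158]
tcp_rot: [-0.378, 0.926, 0.0, -0.007]
contact_force: [0.0, -0.3, -0.0]
opening: 1.0
```

Request:
apply_moves(moves=[[[0,0,0,0,0,-8.5,-1],[0,0,0,0,0,-8.5,-1],[0,0,0,0,0,0,-1]]])

```text
time: 5.0
eef_pos: [0.602, 0.3368, 0.2145]
tcp_rot: [-0.512, 0.859, 0.001, -0.008]
contact_force: [-0.0, 0.7, 0.5]
opening: 1.002
```

```bash
cat >> h.py <<'E'
def go(x,y,z=None):
    s=st(); p=np.array(s['eef_pos']); M=R.from_quat(s["tcp_rot"]).as_matrix()
    d=M.T@(np.array([x,y,p[2] if z is None else z])-p); print('shift tool',d.round(4), 'yaw',np.degrees(np.arctan2(M[1,1],M[0,1])).round(1))
E
python3 -c "
from h import *
go(.6085,.318,.09)"
```

```text
t 5.0 p [0.602  0.3368 0.2145] x [-0.475 -0.88   0.012] y [-0.88   0.475  0.01 ] z [-0.014 -0.005 -1.   ] F [-0.   0.7  0.5] op 1.0022313157253226 q [ 0.36  0.34  1.54 -0.    1.28 -2.28]
shift tool [ 0.012  -0.0159  0.1245] yaw 151.7
```

Request:
apply_moves(moves=[[[0.012,-0.016,0,0.57,-0.63,0,-1],[0,0,0,0,0,0,-1]]])

```text
time: 5.2
eef_pos: [0.6108, 0.3175, 0.2139]
tcp_rot: [-0.511, 0.86, -0.0, -0.0]
contact_force: [-0.1, 0.3, 0.1]
opening: 1.006
```

```bash
python3 -c "
from h import *
go(.6085,.318,.091)
pic('top','t1.png',(100,110,240,240),5)"
```

```text
t 5.2 p [0.6108 0.3175 0.2139] x [-0.478 -0.878  0.001] y [-0.878  0.478 -0.001] z [ 0.    -0.001 -1.   ] F [-0.1  0.3  0.1] op 1.005826961617065 q [ 0.33  0.33  1.56 -0.    1.26 -2.31]
shift tool [0.0006 0.0023 0.1229] yaw 151.4
```

View pics/t1.png

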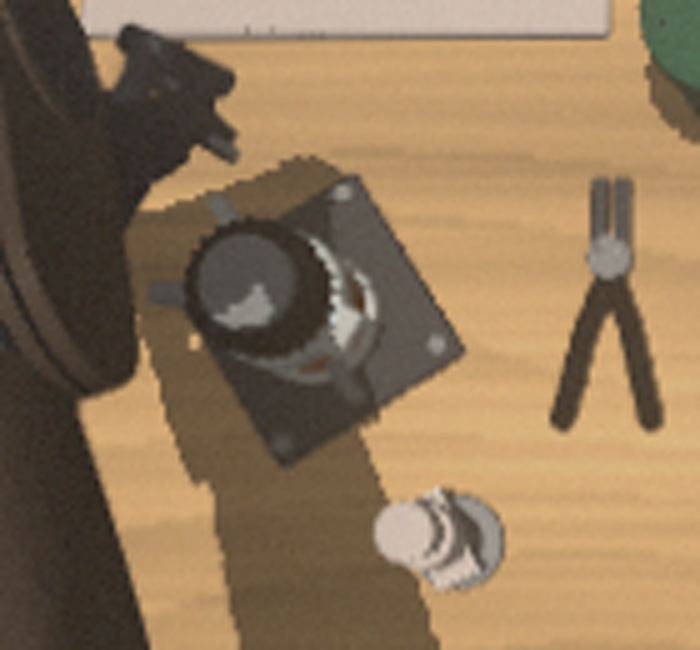

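The view is consistent: gripper at upper left (parallax), lug at (165,293), fin at (218,207), collar between them. I'm descending.

Request:
apply_moves(moves=[[[0,0.002,0.03,0,0,0,-1],[0,0,0.03,0,0,0,-1],[0,0,0.03,0,0,0,-1],[0,0,0.025,0,0,0,-1],[0,0,0.006,0,0,0,-1],[0,0,0,0,0,0,-1]]])

```text
time: 5.85
eef_pos: [0.6112, 0.3188, 0.0926]
tcp_rot: [-0.506, 0.863, 0.0, 0.003]
contact_force: [0.0, 0.6, 0.6]
opening: 0.998
```

Request:
apply_moves(moves=[[[0,0,0,0,0,0,1],[0,0,0,0,0,0,1],[0,0,0,0,0,0,1],[0,0,0,0,0,0,1],[0,0,0,0,0,0,1],[0,0,0,0,0,0,1]]], force=60)

```text
time: 6.45
eef_pos: [0.6118, 0.3192, 0.0952]
tcp_rot: [-0.505, 0.863, 0.0, 0.004]
contact_force: [1.5, 0.1, -2.8]
opening: 0.733
```

Request:
apply_moves(moves=[[[0,0,0,0,0,8.5,1],[0,0,0,0,0,8.5,1],[0,0,0,0,0,8.5,1],[0,0,0,0,0,8.5,1],[0,0,0,0,0,8.5,1],[0,0,0,0,0,8.5,1],[0,0,0,0,0,8.5,1],[0,0,0,0,0,8.5,1],[0,0,0,0,0,8.5,1]]])

```text
time: 7.35
eef_pos: [0.6127, 0.3171, 0.0952]
tcp_rot: [0.146, 0.989, -0.0, 0.005]
contact_force: [1.0, -0.7, -3.6]
opening: 0.724
```

```bash
python3 -c "
from h import *
s=st();print(s['wrist_torque'])
go(.611,.319,.093)"
```

```text
t 7.35 p [0.6127 0.3171 0.0952] x [-0.957  0.29  -0.01 ] y [0.29  0.957 0.001] z [ 0.01  -0.002 -1.   ] F [ 1.  -0.7 -3.6] op 0.7236270395361998 q [ 0.33  0.44  1.63 -0.01  1.05 -0.94]
[-0.3851764  -0.07224952  0.05825359]
t 7.35 p [0.6127 0.3171 0.0952] x [-0.957  0.29  -0.01 ] y [0.29  0.957 0.001] z [ 0.01  -0.002 -1.   ] F [ 1.  -0.7 -3.6] op 0.7236270395361998 q [ 0.33  0.44  1.63 -0.01  1.05 -0.94]
shift tool [0.0022 0.0013 0.0022] yaw 73.2
```

Request:
apply_moves(moves=[[[0,0,0,0,0,8.5,1],[0,0,0,0,0,8.5,1],[0,0,0,0,0,8.5,1],[0,0,0,0,0,8.5,1],[0,0,0,0,0,8.5,1],[0,0,0,0,0,8.5,1],[0,0,0,0,0,8.5,1],[0,0,0,0,0,8.5,1],[0,0,0,0,0,8.5,1],[0,0,0,0,0,8.5,1],[0,0,0,0,0,8.5,1],[0,0,0,0,0,8.5,1]]])

```text
time: 8.55
eef_pos: [0.61, 0.3161, 0.0952]
tcp_rot: [0.866, 0.5, -0.002, 0.004]
contact_force: [0.0, 1.7, -3.6]
opening: 0.727
```

Request:
apply_moves(moves=[[[0,0,0,0,0,6,1],[0,0,0,0,0,6,1],[0,0,0,0,0,5,1]]])

```text
time: 8.85
eef_pos: [0.6096, 0.3164, 0.0952]
tcp_rot: [0.933, 0.36, -0.001, 0.003]
contact_force: [1.2, 0.4, -4.3]
opening: 0.728
```

```bash
python3 -c "
from h import *
s=st();print(s['wrist_torque'])
go(.611,.319,.093)"
```

```text
t 8.85 p [0.6096 0.3164 0.0952] x [ 0.741  0.672 -0.005] y [ 0.672 -0.741  0.005] z [-0.    -0.007 -1.   ] F [ 1.2  0.4 -4.3] op 0.7277582961632945 q [ 0.33  0.44  1.64 -0.01  1.07  1.17]
[0.33583114 0.14598285 0.10164176]
t 8.85 p [0.6096 0.3164 0.0952] x [ 0.741  0.672 -0.005] y [ 0.672 -0.741  0.005] z [-0.    -0.007 -1.   ] F [ 1.2  0.4 -4.3] op 0.7277582961632945 q [ 0.33  0.44  1.64 -0.01  1.07  1.17]
shift tool [ 0.0028 -0.0009  0.0022] yaw -47.8
```

Request:
apply_moves(moves=[[[0,0,0,0,0,6,1],[0,0,0,0,0,6,1],[0,0,0,0,0,0,1]]])

```text
time: 9.15
eef_pos: [0.6093, 0.3168, 0.0952]
tcp_rot: [0.966, 0.258, -0.001, 0.003]
contact_force: [1.6, -0.3, -3.7]
opening: 0.727
```

```bash
python3 -c "
from h import *
s=st();print(s['wrist_torque'])"
```

```text
t 9.15 p [0.6093 0.3168 0.0952] x [ 0.867  0.498 -0.004] y [ 0.498 -0.867  0.005] z [-0.001 -0.007 -1.   ] F [ 1.6 -0.3 -3.7] op 0.7266059902794649 q [ 0.33  0.44  1.63 -0.01  1.07  1.39]
[ 0.24201298 -0.01086057  0.67449827]
```

Request:
apply_moves(moves=[[[0,0,0,0,0,0,-1],[0,0,0,0,0,0,-1],[0,0,0,0,0,0,-1],[0,0,0,0,0,0,-1],[0,0,0,0,0,0,-1],[0,0,-0.03,0,0,0,-1],[0,0,-0.04,0,0,0,-1],[0,0,-0.04,0,0,0,-1]]])

```text
time: 9.95
eef_pos: [0.6074, 0.3165, 0.2041]
tcp_rot: [0.966, 0.259, -0.006, 0.003]
contact_force: [0.0, 1.1, 0.1]
opening: 0.997
```

Run:
```python
from h import *
go(.488,.2375)
a=cv2.cvtColor(ctrl.read_camera('top'),cv2.COLOR_RGB2BGR); b=cv2.cvtColor(ctrl.read_camera('side'),cv2.COLOR_RGB2BGR)
f=lambda im,x,y,w,h,s:cv2.resize(im[y:y+h,x:x+w],None,fx=s,fy=s,interpolation=cv2.INTER_CUBIC)
cv2.imwrite('pics/t2.png',np.hstack([f(a,125,140,80,100,5),f(b,140,250,80,100,5)]))
```

```text
t 9.95 p [0.6074 0.3165 0.2041] x [ 0.866  0.5   -0.013] y [ 0.5   -0.866  0.003] z [-0.01  -0.009 -1.   ] F [0.  1.1 0.1] op 0.9965368246949229 q [ 0.33  0.34  1.57 -0.01  1.25  1.38]
shift tool [-0.1429  0.0087  0.0019] yaw -60.0
```

View pics/t2.png

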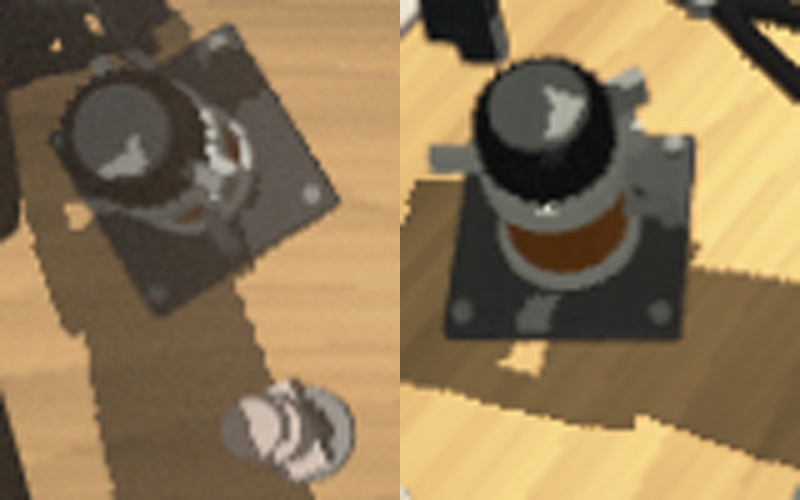

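The lug has left (40,141) and now shows in the side view at about (637,85), above the shut block. Syringe 1 has been knocked: its disc has moved from (281,383) to about (253,428). I'll re-measure it.

Run:
```python
from h import *
A=lambda x,y,z:at('top',125+x/5,140+y/5,z)
B=lambda x,y,z:at('side',140+(x-400)/5,250+y/5,z)
s=A(253,428,.117);print(s, A(319,433,.01))
d=B(645,78,.114)-[.6085,.3175,.114];print('lug',np.degrees(np.arctan2(d[1],d[0])),np.hypot(*d[:2]))
go(s[0],s[1])
```

```text
[0.46614398 0.24959431 0.117     ] [0.46613474 0.24290805 0.01      ]
lug -122.98970916025098 0.05322585150163636
t 10.05 p [0.6117 0.3181 0.2126] x [0.866 0.5   0.003] y [ 0.5   -0.866  0.006] z [ 0.006 -0.004 -1.   ] F [0.6 0.8 0.7] op 1.005004183794358 q [ 0.33  0.33  1.56 -0.01  1.25  1.38]
shift tool [-0.1603 -0.0134 -0.0005] yaw -60.0
```

Request:
apply_moves(moves=[[[-0.04,-0.003,0,0,0,0,1],[-0.04,-0.003,0,0,0,0,1],[-0.04,-0.003,0,0,0,0,1],[-0.04,-0.003,0,0,0,0,1],[0,0,0,0,0,0,1],[0,0,0,0,0,0,1],[0,0,0,0,0,0,1],[0,0,0,0,0,0,1]]])

```text
time: 10.85
eef_pos: [0.4638, 0.2466, 0.2096]
tcp_rot: [0.966, 0.259, 0.003, 0.003]
contact_force: [-1.1, 0.4, 0.3]
opening: 0.001
```

Run:
```python
from h import *
go(.466,.247,.122)
b=cv2.cvtColor(ctrl.read_camera('side'),cv2.COLOR_RGB2BGR)
u,v=map(int,proj('side',[.466,.247,.117]));print(u,v,proj('side',[.466,.247,.0]))
cv2.imwrite('pics/t3.png',cv2.resize(b[v-40:v+70,u-60:u+60],None,fx=5,fy=5))
```

```text
t 10.85 p [0.4638 0.2466 0.2096] x [0.866 0.5   0.004] y [ 0.5   -0.866  0.007] z [ 0.007 -0.003 -1.   ] F [-1.1  0.4  0.3] op 0.0006672616795437684 q [ 0.3  -0.03  1.97 -0.01  1.2   1.35]
shift tool [0.0017 0.0002 0.0876] yaw -60.0
233 278 (np.float64(235.91723316415084), np.float64(304.2041482681726))
```

View pics/t3.png

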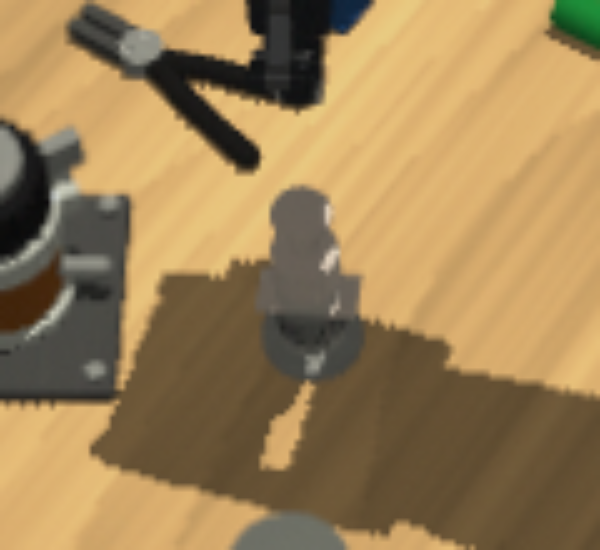

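Side view: disc centre at about (300,210) in the crop, 2 px from the prediction, fingers above it. I'm going down.

Request:
apply_moves(moves=[[[0.002,0,0.04,0,0,0,1],[0,0,0.04,0,0,0,1],[0,0,0.005,0,0,0,1],[0,0,0,0,0,0,1]]])

```text
time: 11.3
eef_pos: [0.4727, 0.2494, 0.1261]
tcp_rot: [0.966, 0.259, 0.007, 0.002]
contact_force: [0.0, -0.4, 0.9]
opening: -0.001
```

Request:
apply_moves(moves=[[[0,0,0.004,0,0,0,1],[0,0,0.004,0,0,0,1],[0,0,0.004,0,0,0,1]]])

```text
time: 11.6
eef_pos: [0.4764, 0.2506, 0.1183]
tcp_rot: [0.966, 0.259, 0.011, 0.002]
contact_force: [-0.4, -0.4, -0.2]
opening: 0.001
```

Request:
apply_moves(moves=[[[0,0,0.004,0,0,0,1],[0,0,0.004,0,0,0,1]]])

```text
time: 11.8
eef_pos: [0.4782, 0.2512, 0.1128]
tcp_rot: [0.966, 0.259, 0.013, 0.002]
contact_force: [-1.1, -0.2, 4.1]
opening: -0.001
```

```bash
cat >> h.py <<'E'
    t=np.cross(M[:,2],[0,0,-1]); print('tilt fix deg',np.degrees(M.T@t).round(2))
E
python3 -c "
from h import *
go(.466,.248,.122)"
```

```text
t 11.8 p [0.4782 0.2512 0.1128] x [0.865 0.501 0.025] y [ 0.5   -0.866  0.011] z [ 0.027  0.003 -1.   ] F [-1.1 -0.2  4.1] op -0.0007939715633147205 q [ 0.3   0.11  2.02 -0.01  0.99  1.35]
shift tool [-0.012  -0.0033 -0.0095] yaw -60.0
tilt fix deg [ 0.64 -1.41 -0.  ]
```

Request:
apply_moves(moves=[[[0,0,-0.01,0,0,0,1],[-0.012,-0.003,0,0.6,-1.4,0,1],[0,0,0,0,0,0,1]]])

```text
time: 12.1
eef_pos: [0.4649, 0.2475, 0.1229]
tcp_rot: [0.966, 0.259, -0.001, 0.0]
contact_force: [0.3, 0.6, -0.6]
opening: 0.002
```

```bash
python3 -c "
from h import *
go(.466,.248,.118)"
```

```text
t 12.1 p [0.4649 0.2475 0.1229] x [ 0.866  0.501 -0.002] y [ 0.501 -0.866 -0.   ] z [-0.002 -0.001 -1.   ] F [ 0.3  0.6 -0.6] op 0.0021514714345844824 q [ 0.3   0.08  2.03 -0.    1.04  1.34]
shift tool [0.0013 0.0001 0.0049] yaw -60.0
tilt fix deg [-0.02  0.13  0.  ]
```

Request:
apply_moves(moves=[[[0,0,0.005,0,-0.1,0,1],[-0.001,0,0.005,0,-0.1,0,1],[-0.001,0,0.005,0,-0.1,0,1],[-0.001,0,0.005,0,-0.1,0,1]]])

```text
time: 12.5
eef_pos: [0.4639, 0.2466, 0.1036]
tcp_rot: [0.966, 0.259, -0.001, 0.001]
contact_force: [0.1, 0.9, 4.2]
opening: -0.0
```

Request:
apply_moves(moves=[[[-0.001,0,0.005,0,-0.1,0,1],[-0.001,0,0.005,0,-0.1,0,1]]])

```text
time: 12.7
eef_pos: [0.4636, 0.2463, 0.0941]
tcp_rot: [0.966, 0.259, -0.001, 0.001]
contact_force: [1.1, 1.3, 4.2]
opening: -0.004
```

Request:
apply_moves(moves=[[[-0.001,0,0.005,0,-0.1,0,1],[-0.001,0,0.005,0,-0.1,0,1]]])

```text
time: 12.9
eef_pos: [0.4659, 0.2472, 0.093]
tcp_rot: [0.966, 0.259, -0.0, 0.001]
contact_force: [-9.3, -2.8, 34.2]
opening: 0.004
```

Syringe 1 went fully home at z=0.093. I'll lift, open and locate it again.

Request:
apply_moves(moves=[[[0,0,-0.04,0,0,0,1],[0,0,-0.05,0,0,0,-1],[0,0,-0.02,0,0,0,-1],[-0.04,0.04,0,0,0,0,-1],[-0.03,0.03,0,0,0,0,-1],[0,0,0,0,0,0,-1]]])

```text
time: 13.5
eef_pos: [0.4371, 0.1544, 0.2022]
tcp_rot: [0.965, 0.262, -0.008, 0.002]
contact_force: [-0.3, -0.3, 0.1]
opening: 0.845
```

Run:
```python
from h import *
a=cv2.cvtColor(ctrl.read_camera('top'),cv2.COLOR_RGB2BGR); b=cv2.cvtColor(ctrl.read_camera('side'),cv2.COLOR_RGB2BGR)
out=[]
for n,im in(('top',a),('side',b)):
    u,v=map(int,proj(n,[.466,.248,.06])); print(n,u-40,v-50); out.append(cv2.resize(im[v-50:v+50,u-40:u+40],None,fx=5,fy=5,interpolation=cv2.INTER_CUBIC))
cv2.imwrite('pics/t4.png',np.hstack(out)); go(.466,.248)
```

```text
top 142 176
side 194 241
t 13.6 p [0.4378 0.1567 0.2021] x [ 0.862  0.506 -0.016] y [ 0.506 -0.863 -0.001] z [-0.014 -0.007 -1.   ] F [-0.4 -0.1 -0.2] op 0.9911850011509531 q [ 0.13 -0.15  2.1  -0.01  1.22  1.17]
shift tool [ 0.0706 -0.0645 -0.0011] yaw -59.6
tilt fix deg [-0.05  0.93 -0.  ]
```

View pics/t4.png

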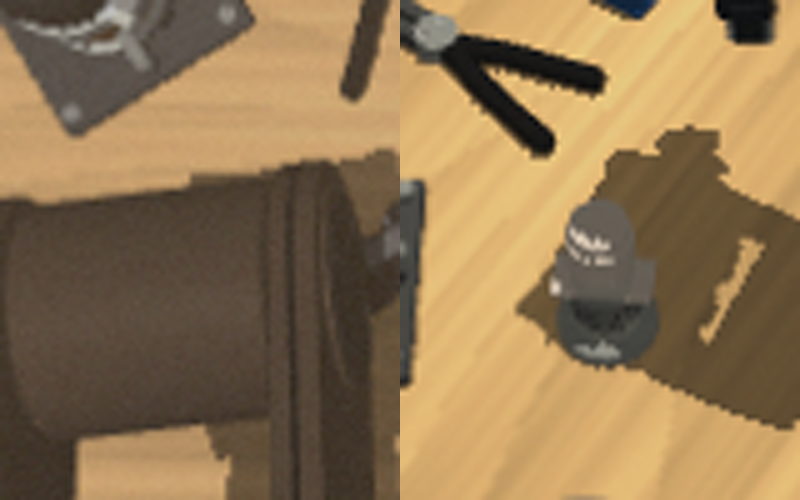

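Side view: syringe 1 stands upright with its plunger in. The disc is at about (602,223) and the foot centre at about (608,312).

Run:
```python
from h import *
B=lambda x,y,z:at('side',194+(x-400)/5,241+y/5,z)
print(B(602,223,.093),B(608,312,.01)); go(.465,.246)
```

```text
[0.46278453 0.24990788 0.093     ] [0.4641747  0.25017513 0.01      ]
t 13.6 p [0.4378 0.1567 0.2021] x [ 0.862  0.506 -0.016] y [ 0.506 -0.863 -0.001] z [-0.014 -0.007 -1.   ] F [-0.4 -0.1 -0.2] op 0.9911850011509531 q [ 0.13 -0.15  2.1  -0.01  1.22  1.17]
shift tool [ 0.0687 -0.0633 -0.0011] yaw -59.6
tilt fix deg [-0.05  0.93 -0.  ]
```

Request:
apply_moves(moves=[[[0.035,-0.032,0,0,0.9,0,-1],[0.034,-0.032,0,0,0,0,-1],[0,0,0,0,0,0,-1],[-0.001,0,0.04,0,-0.2,0,-1],[-0.001,0,0.03,0,-0.2,0,-1],[0,0,0,0,0,0,-1]]])

```text
time: 14.2
eef_pos: [0.4623, 0.2529, 0.125]
tcp_rot: [0.964, 0.264, -0.007, 0.001]
contact_force: [-1.5, -0.4, -0.3]
opening: 0.997
```

```bash
python3 -c "
from h import *
go(.465,.248,.053)"
```

```text
t 14.2 p [0.4623 0.2529 0.125 ] x [ 0.86   0.51  -0.014] y [ 0.51  -0.86  -0.003] z [-0.014 -0.005 -1.   ] F [-1.5 -0.4 -0.3] op 0.9971290587149536 q [ 0.31  0.08  2.02 -0.    1.05  1.34]
shift tool [0.0009 0.0058 0.0719] yaw -59.4
tilt fix deg [-0.15  0.82  0.  ]
```

Request:
apply_moves(moves=[[[0.001,0.006,0,-0.1,0.8,0,-1],[0,0,0.035,0,-0.1,0,-1],[-0.001,0,0.03,0,-0.1,0,-1],[0,0,0.006,0,0,0,-1],[0,0,0,0,0,0,-1]]])

```text
time: 14.7
eef_pos: [0.4705, 0.2487, 0.0586]
tcp_rot: [0.964, 0.265, 0.004, 0.0]
contact_force: [0.0, -0.6, -0.0]
opening: 1.002
```

```bash
python3 -c "
from h import *
go(.465,.248,.051)"
```

```text
t 14.7 p [0.4705 0.2487 0.0586] x [0.859 0.511 0.007] y [ 0.511 -0.859  0.002] z [ 0.008  0.002 -1.   ] F [ 0.  -0.6 -0. ] op 1.002103166135883 q [ 0.3   0.18  2.05 -0.    0.9   1.33]
shift tool [-0.0052 -0.0022  0.0076] yaw -59.3
tilt fix deg [ 0.13 -0.42  0.  ]
```

Request:
apply_moves(moves=[[[-0.005,-0.002,0.006,0.1,-0.5,0,-1],[0,0,0,0,0,0,1],[0,0,0,0,0,0,1],[0,0,0,0,0,0,1],[0,0,0,0,0,0,1],[0,0,0,0,0,0,1],[0,0,0,0,0,0,1]]], force=40)

```text
time: 15.4
eef_pos: [0.4689, 0.249, 0.0588]
tcp_rot: [0.964, 0.265, 0.005, 0.0]
contact_force: [0.6, -0.3, -0.2]
opening: 0.381
```

Request:
apply_moves(moves=[[[0,0,-0.03,0,0,0,1],[0,0,-0.04,0,0,0,1],[0,0,-0.04,0,0,0,1],[0,0,-0.04,0,0,0,1],[0,0,0,0,0,0,1]]])

```text
time: 15.9
eef_pos: [0.4648, 0.2477, 0.2095]
tcp_rot: [0.964, 0.265, -0.001, 0.001]
contact_force: [0.4, 1.4, -0.2]
opening: 0.386
```

```bash
python3 -c "
from h import *
go(.6,-.24)
c=np.array([.6058,-.315]);u=np.array([.088,.996])
for k in(.072,0,-.072): print(c+k*u)"
```

```text
t 15.9 p [0.4648 0.2477 0.2095] x [ 0.859  0.511 -0.002] y [ 0.511 -0.859  0.001] z [-0.001 -0.002 -1.   ] F [ 0.4  1.4 -0.2] op 0.38641623131257297 q [ 0.3  -0.02  1.96 -0.    1.21  1.33]
shift tool [-0.1331  0.4882  0.0007] yaw -59.3
tilt fix deg [0.05 0.12 0.  ]
[ 0.612136 -0.243288]
[ 0.6058 -0.315 ]
[ 0.599464 -0.386712]
```

Request:
apply_moves(moves=[[[-0.016,0.047,0,0,0,0,1],[-0.016,0.047,0,0,0,0,1],[-0.016,0.047,0,0,0,0,1],[-0.016,0.047,0,0,0,0,1],[-0.016,0.047,0,0,0,0,1],[-0.016,0.047,0,0,0,0,1],[-0.016,0.047,0,0,0,0,1],[-0.016,0.047,0,0,0,0,1],[-0.016,0.047,0,0,0,0,1],[-0.016,0.047,0,0,0,0,1],[-0.016,0.047,0,0,0,0,1],[-0.016,0.047,0,0,0,0,1]]])

```text
time: 17.1
eef_pos: [0.5846, -0.3371, 0.1898]
tcp_rot: [0.963, 0.271, -0.008, -0.008]
contact_force: [0.7, -0.2, -1.1]
opening: 0.385
```

Request:
apply_moves(moves=[[[-0.015,0.04,0,0,0,0,1],[0,0,0,0,0,-8,1],[0,0,0,0,0,-8,1],[0,0,0,0,0,-8,1],[0,0,0,0,0,-8,1],[0,0,0,0,0,-8,1],[0,0,0,0,0,-8,1],[0,0,0,0,0,-6,1],[0,0,0,0,0,0,1]]])

```text
time: 18.0
eef_pos: [0.5844, -0.3857, 0.1635]
tcp_rot: [0.725, 0.688, -0.006, -0.026]
contact_force: [-0.2, 0.7, -2.3]
opening: 0.383
```

```bash
python3 -c "
from h import *
go(.5995,-.386,.07)
pic('side','s5.png',(250,60,490,240),3)"
```

```text
t 18.0 p [ 0.5844 -0.3857  0.1635] x [0.052 0.998 0.028] y [ 0.998 -0.051 -0.046] z [-0.045  0.03  -0.999] F [-0.2  0.7 -2.3] op 0.3826847426599059 q [-0.73  0.42  1.53 -0.01  1.24 -0.67]
shift tool [-0.0021  0.0194  0.0927] yaw -2.9
tilt fix deg [-2.65 -1.59 -0.  ]
```

View pics/s5.png

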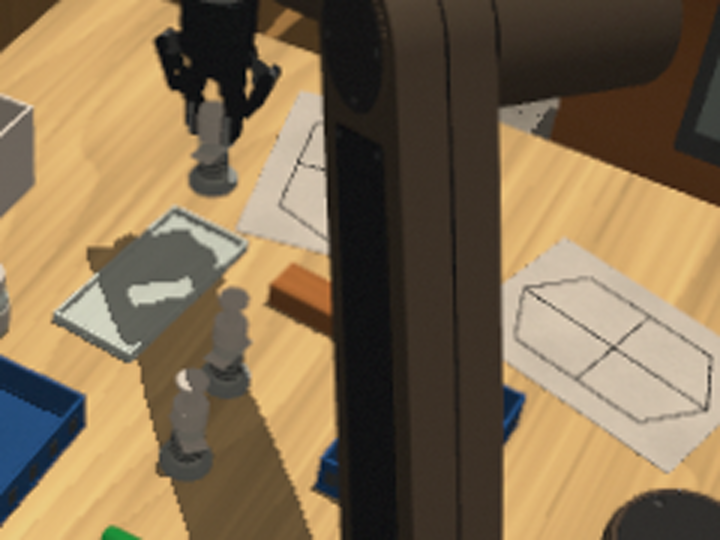

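The syringe is held upright over the tray. I'll level it and centre it.

Request:
apply_moves(moves=[[[-0.001,0.02,0,-2.6,-1.6,0,1],[0,0,0,0,0,0,1]]])

```text
time: 18.25
eef_pos: [0.6035, -0.3873, 0.1596]
tcp_rot: [0.728, 0.686, -0.001, -0.002]
contact_force: [0.4, 0.1, -0.9]
opening: 0.384
```

```bash
python3 -c "
from h import *
go(.5995,-.386,.075)"
```

```text
t 18.25 p [ 0.6035 -0.3873  0.1596] x [0.059 0.998 0.002] y [ 0.998 -0.059 -0.004] z [-0.003  0.002 -1.   ] F [ 0.4  0.1 -0.9] op 0.3841857347542139 q [-0.71  0.44  1.52 -0.    1.19 -0.65]
shift tool [ 0.0009 -0.0038  0.0846] yaw -3.4
tilt fix deg [-0.2 -0.1  0. ]
```

Request:
apply_moves(moves=[[[0.001,-0.004,0.03,-0.2,-0.1,0,1],[0,0,0.025,0,0,0,1],[0,0,0.018,0,0,0,1],[0,0,0,0,0,0,1]]])

```text
time: 18.65
eef_pos: [0.5977, -0.3858, 0.084]
tcp_rot: [0.729, 0.684, -0.001, -0.002]
contact_force: [-0.5, 0.1, -2.7]
opening: 0.383
```

```bash
python3 -c "
from h import *
go(.5995,-.386,.066)"
```

```text
t 18.65 p [ 0.5977 -0.3858  0.084 ] x [0.063 0.998 0.001] y [ 0.998 -0.063 -0.005] z [-0.005  0.002 -1.   ] F [-0.5  0.1 -2.7] op 0.38335955226884527 q [-0.71  0.5   1.57 -0.    1.07 -0.65]
shift tool [-0.0001  0.0019  0.018 ] yaw -3.6
tilt fix deg [-0.27 -0.08  0.  ]
```

Request:
apply_moves(moves=[[[0,0.002,0.008,-0.3,0,0,1],[0,0.001,0.008,0,0,0,1],[0,0,0.002,0,0,0,1],[0,0,0,0,0,0,1]]])

```text
time: 19.05
eef_pos: [0.6018, -0.3872, 0.0671]
tcp_rot: [0.729, 0.684, 0.001, 0.001]
contact_force: [-0.8, -0.1, -2.0]
opening: 0.382
```

```bash
python3 -c "
from h import *
go(.5995,-.386,.063)"
```

```text
t 19.05 p [ 0.6018 -0.3872  0.0671] x [ 0.064  0.998 -0.001] y [ 0.998 -0.064  0.003] z [ 0.003 -0.001 -1.   ] F [-0.8 -0.1 -2. ] op 0.3823412357928277 q [-0.71  0.53  1.57  0.    1.04 -0.65]
shift tool [ 0.001  -0.0024  0.0041] yaw -3.7
tilt fix deg [0.17 0.03 0.  ]
```

Request:
apply_moves(moves=[[[0.001,-0.002,0.002,0.2,0,0,1],[0,0,0.002,0,0,0,1],[0,0,0.002,0,0,0,1]]])

```text
time: 19.35
eef_pos: [0.6009, -0.3869, 0.0632]
tcp_rot: [0.729, 0.684, -0.0, 0.002]
contact_force: [-0.1, 0.5, -2.0]
opening: 0.383
```

Request:
apply_moves(moves=[[[0,0,0.002,0,0,0,1],[0,0,0.001,0,0,0,1]]])

```text
time: 19.55
eef_pos: [0.6011, -0.3878, 0.0629]
tcp_rot: [0.729, 0.684, -0.001, 0.002]
contact_force: [-2.2, 1.0, 1.4]
opening: 0.381
```

Touchdown at about z=0.063. I'll release and rise.

Request:
apply_moves(moves=[[[0,0,0,0,0,0,-1],[0,0,0,0,0,0,-1],[0,0,0,0,0,0,-1],[0,0,0,0,0,0,-1],[0,0,0,0,0,0,-1],[0,0,-0.03,0,0,0,-1],[0,0,-0.04,0,0,0,-1],[0,0,-0.04,0,0,0,1],[0,0,-0.03,0,0,0,1]]])

```text
time: 20.45
eef_pos: [0.5984, -0.3848, 0.1983]
tcp_rot: [0.729, 0.684, -0.001, -0.004]
contact_force: [0.0, -1.3, 1.1]
opening: 0.692
```

Run:
```python
from h import *
a=cv2.cvtColor(ctrl.read_camera('top'),cv2.COLOR_RGB2BGR); b=cv2.cvtColor(ctrl.read_camera('side'),cv2.COLOR_RGB2BGR)
a=a[120:270,300:460];b=b[80:240,260:400]
f=lambda i,s:cv2.resize(i,None,fx=s,fy=s,interpolation=cv2.INTER_CUBIC)
a=f(a,2.5);b=f(b,2.5);o=np.zeros((400,750,3),np.uint8);o[:375,:400]=a;o[:400,400:]=b;cv2.imwrite('pics/t6.png',o)
go(.452,-.118)
```

```text
t 20.55 p [ 0.6005 -0.3865  0.2031] x [ 0.064  0.998 -0.002] y [ 0.998 -0.064  0.001] z [ 0.    -0.002 -1.   ] F [ 0.  -0.   0.8] op 0.5177730614204091 q [-0.71  0.39  1.5  -0.    1.25 -0.65]
shift tool [ 0.2584 -0.1654 -0.0006] yaw -3.7
tilt fix deg [ 0.03  0.12 -0.  ]
```

View pics/t6.png

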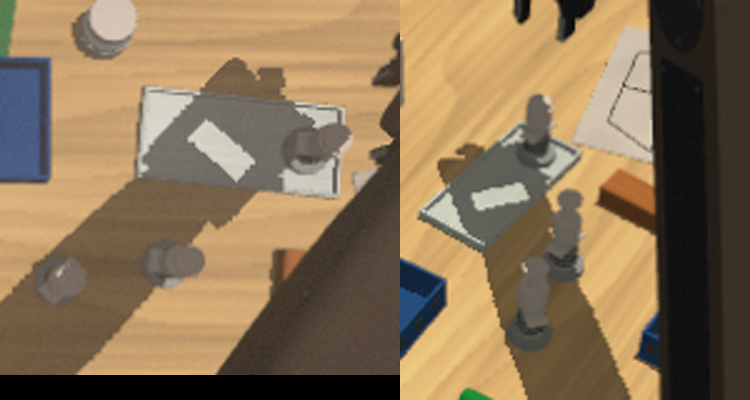

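Syringe 1 stands upright in the tray, and syringes 2 and 3 are where they were. Next I'll push syringe 2.

Request:
apply_moves(moves=[[[0.037,-0.024,0,0,0,0,1],[0.037,-0.024,0,0,0,0,1],[0.037,-0.024,0,0,0,0,1],[0.037,-0.024,0,0,0,0,1],[0.037,-0.024,0,0,0,0,1],[0.037,-0.024,0,0,0,0,1],[0.036,-0.022,0,0,0,0,1],[0,0,0,0,0,0,1]]])

```text
time: 21.35
eef_pos: [0.4422, -0.1085, 0.1908]
tcp_rot: [0.731, 0.683, -0.002, -0.005]
contact_force: [0.9, -0.5, -1.1]
opening: -0.003
```

```bash
python3 -c "
from h import *
go(.4525,-.118,.124)"
```

```text
t 21.35 p [ 0.4422 -0.1085  0.1908] x [0.068 0.998 0.004] y [ 0.998 -0.068 -0.01 ] z [-0.01   0.005 -1.   ] F [ 0.9 -0.5 -1.1] op -0.002643818354758366 q [-0.46 -0.17  2.13  0.    1.19 -0.4 ]
shift tool [-0.0091  0.0116  0.0667] yaw -3.9
tilt fix deg [-0.57 -0.25  0.  ]
```

Request:
apply_moves(moves=[[[-0.009,0.011,0.02,-0.6,-0.2,0,1],[0,0,0.03,0,0,0,1],[0,0,0,0,0,0,1]]])

```text
time: 21.65
eef_pos: [0.4524, -0.1175, 0.1388]
tcp_rot: [0.73, 0.684, 0.001, 0.001]
contact_force: [-0.5, -0.5, 0.7]
opening: -0.001
```

```bash
python3 -c "
from h import *
go(.4525,-.118,.124)"
```

```text
t 21.65 p [ 0.4524 -0.1175  0.1388] x [ 0.065  0.998 -0.001] y [ 0.998 -0.065  0.003] z [ 0.003 -0.001 -1.   ] F [-0.5 -0.5  0.7] op -0.0014714918534313934 q [-0.47 -0.08  2.15  0.    1.07 -0.41]
shift tool [-0.0005  0.      0.0148] yaw -3.7
tilt fix deg [0.17 0.04 0.  ]
```

Request:
apply_moves(moves=[[[0,0,0.008,0.1,0,0,1],[0,-0.001,0.008,0.1,0,0,1],[0,-0.001,0.005,0.1,0,0,1],[0,-0.001,0.005,0.1,0,0,1],[0,-0.001,0.005,0.1,0,0,1]]])

```text
time: 22.15
eef_pos: [0.4516, -0.1195, 0.1096]
tcp_rot: [0.73, 0.683, -0.001, 0.001]
contact_force: [0.6, 1.6, 3.7]
opening: -0.003
```

Request:
apply_moves(moves=[[[0,-0.001,0.004,0.1,0,0,1],[0,-0.001,0.004,0.1,0,0,1]]])

```text
time: 22.35
eef_pos: [0.4526, -0.1201, 0.106]
tcp_rot: [0.73, 0.683, -0.0, 0.002]
contact_force: [-5.3, 5.6, 30.1]
opening: 0.0
```

Syringe 2 jams at 11 mm (30 N), so it is a reject. I'll lift, open and grasp it.

Request:
apply_moves(moves=[[[0,0,-0.02,0,0,0,1],[0,0,-0.04,0,0,0,-1],[0,0,0,0,0,0,-1],[0,0,0,0,0,0,-1],[0,0,0,0,0,0,-1],[0,0,0,0,0,0,-1],[0,0,0,0,0,0,-1]]])

```text
time: 23.05
eef_pos: [0.4504, -0.1197, 0.1645]
tcp_rot: [0.73, 0.683, -0.002, 0.0]
contact_force: [-0.1, -0.8, -0.5]
opening: 0.99
```

```bash
python3 -c "
from h import *
go(.4525,-.1185,.055)"
```

```text
t 23.05 p [ 0.4504 -0.1197  0.1645] x [ 0.066  0.998 -0.004] y [ 0.998 -0.066 -0.003] z [-0.003 -0.003 -1.   ] F [-0.1 -0.8 -0.5] op 0.9902727902540696 q [-0.48 -0.12  2.14 -0.    1.12 -0.41]
shift tool [0.0017 0.0023 0.1095] yaw -3.8
tilt fix deg [-0.17  0.2  -0.  ]
```

Request:
apply_moves(moves=[[[0.002,0.001,0.03,0,0.2,0,-1],[0,-0.001,0.03,0.1,0,0,-1],[0,-0.001,0.03,0.1,0,0,-1],[0,-0.001,0.014,0.1,0,0,-1],[0,0,0,0,0,0,-1]]])

```text
time: 23.55
eef_pos: [0.4467, -0.1171, 0.0546]
tcp_rot: [0.73, 0.683, -0.004, -0.005]
contact_force: [0.1, 0.2, 0.5]
opening: 1.004
```

```bash
python3 -c "
from h import *
go(.4525,-.1185,.055)"
```

```text
t 23.55 p [ 0.4467 -0.1171  0.0546] x [0.066 0.998 0.001] y [ 0.998 -0.066 -0.012] z [-0.012  0.002 -1.   ] F [0.1 0.2 0.5] op 1.0043258102126382 q [-0.47  0.05  2.2  -0.    0.9  -0.41]
shift tool [-0.001   0.0058 -0.0004] yaw -3.8
tilt fix deg [-0.67 -0.07  0.  ]
```

Request:
apply_moves(moves=[[[-0.001,0.006,0,-0.7,0,0,-1],[0,0,0,0,0,0,1],[0,0,0,0,0,0,1],[0,0,0,0,0,0,1],[0,0,0,0,0,0,1],[0,0,0,0,0,0,1],[0,0,0,0,0,0,1]]])

```text
time: 24.25
eef_pos: [0.455, -0.1194, 0.0574]
tcp_rot: [0.73, 0.683, 0.002, 0.002]
contact_force: [0.0, -0.5, -1.8]
opening: 0.382
```

Request:
apply_moves(moves=[[[0,0,-0.03,0,0,0,1],[0,0,-0.04,0,0,0,1],[0,0,-0.04,0,0,0,1],[0,0,-0.03,0,0,0,1],[0,0,0,0,0,0,1]]])

```text
time: 24.75
eef_pos: [0.451, -0.1178, 0.1983]
tcp_rot: [0.73, 0.683, 0.0, -0.002]
contact_force: [-0.2, -0.7, -1.6]
opening: 0.383
```

```bash
python3 -c "
from h import *
go(.622,-.055)"
```

```text
t 24.75 p [ 0.451  -0.1178  0.1983] x [0.066 0.998 0.003] y [ 0.998 -0.066 -0.003] z [-0.003  0.004 -1.   ] F [-0.2 -0.7 -1.6] op 0.3826503402156413 q [-0.47 -0.16  2.1   0.    1.2  -0.41]
shift tool [ 0.074   0.1664 -0.0003] yaw -3.8
tilt fix deg [-0.19 -0.19  0.  ]
```

Held, gripped at TCP 0.0574 above the foot. Now moving to the basket.

Request:
apply_moves(moves=[[[0.018,0.041,0,-0.2,-0.2,0,1],[0.018,0.041,0,0,0,0,1],[0.018,0.041,0,0,0,0,1],[0.018,0.041,0,0,0,0,1],[0,0,0,0,0,0,1]]])

```text
time: 25.25
eef_pos: [0.6196, -0.0539, 0.1861]
tcp_rot: [0.731, 0.682, -0.004, -0.005]
contact_force: [-0.1, 0.3, -2.7]
opening: 0.383
```

```bash
python3 -c "
from h import *
go(.622,-.055,.07)"
```

```text
t 25.25 p [ 0.6196 -0.0539  0.1861] x [0.07  0.998 0.002] y [ 0.997 -0.07  -0.013] z [-0.013  0.003 -1.   ] F [-0.1  0.3 -2.7] op 0.38254141606074216 q [-0.25  0.22  1.74 -0.    1.19 -0.18]
shift tool [-0.0012  0.0039  0.116 ] yaw -4.0
tilt fix deg [-0.73 -0.09  0.  ]
```

Request:
apply_moves(moves=[[[-0.001,0.003,0.035,-0.7,-0.1,0,1],[0,0,0.035,0,0,0,1],[0,0,0.03,0,0,0,1],[0,0,0.012,0,0,0,1],[0,0,0,0,0,0,1]]])

```text
time: 25.75
eef_pos: [0.6186, -0.0536, 0.062]
tcp_rot: [0.731, 0.683, -0.003, -0.004]
contact_force: [1.7, -0.0, 4.6]
opening: 0.382
```

```bash
python3 -c "
from h import *
go(.622,-.055,.0625)"
```

```text
t 25.75 p [ 0.6186 -0.0536  0.062 ] x [0.068 0.998 0.001] y [ 0.998 -0.068 -0.01 ] z [-0.01   0.002 -1.   ] F [ 1.7 -0.   4.6] op 0.3821851941175571 q [-0.25  0.36  1.82 -0.    0.97 -0.18]
shift tool [-0.0011  0.0034 -0.0005] yaw -3.9
tilt fix deg [-0.56 -0.06 -0.  ]
```

Request:
apply_moves(moves=[[[0,0,0,0,0,0,-1],[0,0,0,0,0,0,-1],[0,0,0,0,0,0,-1],[0,0,0,0,0,0,-1],[0,0,0,0,0,0,-1],[0,0,-0.03,0,0,0,-1],[0,0,-0.04,0,0,0,-1],[0,0,-0.04,0,0,0,1],[0,0,-0.03,0,0,0,1],[0,0,0,0,0,0,1]]])

```text
time: 26.75
eef_pos: [0.6217, -0.0548, 0.2151]
tcp_rot: [0.731, 0.683, -0.001, 0.0]
contact_force: [0.1, -0.3, 0.8]
opening: 0.516
```

Run:
```python
from h import *
a=cv2.cvtColor(ctrl.read_camera('top'),cv2.COLOR_RGB2BGR); b=cv2.cvtColor(ctrl.read_camera('side'),cv2.COLOR_RGB2BGR)
a=a[120:270,230:400];b=b[120:270,200:350]
f=lambda i,s:cv2.resize(i,None,fx=s,fy=s,interpolation=cv2.INTER_CUBIC)
cv2.imwrite('pics/t7.png',np.hstack([f(a,2.4),f(b,2.4)]))
go(.4715,-.2315)
```

```text
t 26.85 p [ 0.6194 -0.0542  0.2098] x [0.068 0.998 0.   ] y [ 0.998 -0.068 -0.009] z [-0.009  0.001 -1.   ] F [ 0.2 -0.8 -0.5] op 0.3309120417542625 q [-0.25  0.19  1.73 -0.    1.23 -0.18]
shift tool [-0.1869 -0.1355  0.0011] yaw -3.9
tilt fix deg [-0.49 -0.02  0.  ]
```

View pics/t7.png

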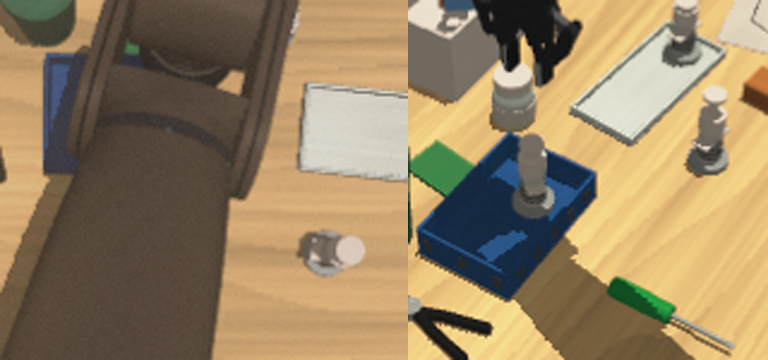

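Syringe 2 stands in the basket. Syringe 3's disc at (350,250) is unmoved, so I'll test that one.

Request:
apply_moves(moves=[[[-0.038,-0.027,0,-0.5,0,0,1],[-0.038,-0.027,0,0,0,0,1],[-0.038,-0.027,0,0,0,0,1],[-0.038,-0.027,0,0,0,0,1],[-0.034,-0.026,0,0,0,0,1],[0,0,0,0,0,0,1]]])

```text
time: 27.45
eef_pos: [0.4629, -0.2317, 0.1953]
tcp_rot: [0.729, 0.684, -0.003, -0.011]
contact_force: [0.0, 0.3, 0.7]
opening: -0.001
```

```bash
python3 -c "
from h import *
go(.4715,-.2315,.13)"
```

```text
t 27.45 p [ 0.4629 -0.2317  0.1953] x [0.063 0.998 0.01 ] y [ 0.998 -0.063 -0.02 ] z [-0.019  0.011 -1.   ] F [0.  0.3 0.7] op -0.0014107891737947802 q [-0.66 -0.02  1.98 -0.    1.2  -0.59]
shift tool [0.0001 0.0099 0.0651] yaw -3.6
tilt fix deg [-1.13 -0.57  0.  ]
```

Request:
apply_moves(moves=[[[0,0.009,0.02,-1.1,-0.6,0,1],[0,0,0.035,0,0,0,1],[0,0,0,0,0,0,1]]])

```text
time: 27.75
eef_pos: [0.4685, -0.2311, 0.1338]
tcp_rot: [0.731, 0.683, -0.0, -0.004]
contact_force: [-0.7, 0.1, 0.2]
opening: 0.0
```

```bash
python3 -c "
from h import *
go(.4715,-.2315,.121)"
```

```text
t 27.75 p [ 0.4685 -0.2311  0.1338] x [0.067 0.998 0.004] y [ 0.998 -0.067 -0.006] z [-0.006  0.005 -1.   ] F [-0.7  0.1  0.2] op 0.00044053086347426183 q [-0.65  0.06  2.03  0.    1.06 -0.59]
shift tool [-0.0002  0.0031  0.0128] yaw -3.9
tilt fix deg [-0.34 -0.25  0.  ]
```

Request:
apply_moves(moves=[[[0,0.003,0.008,-0.2,-0.2,0,1],[0,0,0.006,0,0,0,1],[0,0,0.005,0.1,0,0,1],[0,0,0.005,0.1,0,0,1]]])

```text
time: 28.15
eef_pos: [0.4735, -0.2308, 0.1106]
tcp_rot: [0.73, 0.684, -0.002, -0.002]
contact_force: [-1.1, 0.6, 4.0]
opening: -0.001
```

Request:
apply_moves(moves=[[[0,0,0.004,0.1,0,0,1],[0,-0.001,0.004,0.1,0,0,1]]])

```text
time: 28.35
eef_pos: [0.4741, -0.2316, 0.1062]
tcp_rot: [0.73, 0.684, -0.003, -0.002]
contact_force: [-4.6, 4.4, 23.7]
opening: 0.003
```

Request:
apply_moves(moves=[[[0,-0.001,0.004,0.1,0,0,1]]])

```text
time: 28.45
eef_pos: [0.475, -0.2326, 0.1065]
tcp_rot: [0.73, 0.684, -0.003, -0.0]
contact_force: [-4.0, 4.5, 23.0]
opening: 0.001
```

Syringe 3 jams too (z=0.106, 23 N), so it is also a reject.

Request:
apply_moves(moves=[[[0,0,-0.02,0,0,0,1],[0,0,-0.04,0,0,0,-1],[0,0,0,0,0,0,-1],[0,0,0,0,0,0,-1],[0,0,0,0,0,0,-1],[0,0,0,0,0,0,-1],[0,0,0,0,0,0,-1]]])

```text
time: 29.15
eef_pos: [0.4758, -0.2323, 0.1672]
tcp_rot: [0.73, 0.684, -0.002, 0.0]
contact_force: [0.7, -0.1, 0.3]
opening: 0.999
```

```bash
python3 -c "
from h import *
go(.472,-.232,.055)"
```

```text
t 29.15 p [ 0.4758 -0.2323  0.1672] x [ 0.065  0.998 -0.004] y [ 0.998 -0.065 -0.002] z [-0.002 -0.004 -1.   ] F [ 0.7 -0.1  0.3] op 0.9988420303370185 q [-0.64  0.03  1.99 -0.    1.12 -0.58]
shift tool [ 0.0005 -0.0035  0.1122] yaw -3.7
tilt fix deg [-0.13  0.21  0.  ]
```

Request:
apply_moves(moves=[[[0,-0.004,0.03,0,0.2,0,-1],[0,0,0.03,0,0,0,-1],[0,0,0.03,0,0,0,-1],[0,0,0.015,0,0,0,-1],[0,0,0,0,0,0,-1]]])

```text
time: 29.65
eef_pos: [0.4704, -0.2315, 0.0563]
tcp_rot: [0.73, 0.684, -0.001, -0.002]
contact_force: [-0.6, 0.2, 0.2]
opening: 1.003
```

```bash
python3 -c "
from h import *
go(.472,-.232,.055)"
```

```text
t 29.65 p [ 0.4704 -0.2315  0.0563] x [0.065 0.998 0.002] y [ 0.998 -0.065 -0.005] z [-0.004  0.002 -1.   ] F [-0.6  0.2  0.2] op 1.002766276175026 q [-0.65  0.18  2.06 -0.    0.91 -0.58]
shift tool [-0.0004  0.0016  0.0013] yaw -3.7
tilt fix deg [-0.26 -0.09  0.  ]
```

Request:
apply_moves(moves=[[[0,0.001,0.001,-0.2,0,0,1],[0,0,0,0,0,0,1],[0,0,0,0,0,0,1],[0,0,0,0,0,0,1],[0,0,0,0,0,0,1],[0,0,0,0,0,0,1]]])

```text
time: 30.25
eef_pos: [0.4727, -0.2323, 0.0576]
tcp_rot: [0.73, 0.684, 0.001, 0.001]
contact_force: [-0.3, -0.1, -2.7]
opening: 0.379
```

Request:
apply_moves(moves=[[[0,0,-0.03,0,0,0,1],[0,0,-0.04,0,0,0,1],[0,0,-0.04,0,0,0,1],[0,0,-0.05,0,0,0,1],[0,0,-0.02,0,0,0,1],[0,0,0,0,0,0,1]]])

```text
time: 30.85
eef_pos: [0.4698, -0.2305, 0.2408]
tcp_rot: [0.73, 0.684, -0.0, -0.004]
contact_force: [0.3, -0.5, -2.5]
opening: 0.383
```

```bash
python3 -c "
from h import *
go(.622,.03)"
```

```text
t 30.85 p [ 0.4698 -0.2305  0.2408] x [0.065 0.998 0.005] y [ 0.998 -0.065 -0.006] z [-0.005  0.005 -1.   ] F [ 0.3 -0.5 -2.5] op 0.38288584649818347 q [-0.65 -0.05  1.93  0.    1.27 -0.59]
shift tool [0.2698 0.135  0.0005] yaw -3.7
tilt fix deg [-0.32 -0.26 -0.  ]
```

Request:
apply_moves(moves=[[[0.039,0.0195,0,-0.3,-0.3,0,1],[0.039,0.0195,0,0,0,0,1],[0.039,0.0195,0,0,0,0,1],[0.039,0.0195,0,0,0,0,1],[0.039,0.0195,0,0,0,0,1],[0.039,0.0195,0,0,0,0,1],[0.036,0.018,0,0,0,0,1],[0,0,0,0,0,0,1]]])

```text
time: 31.65
eef_pos: [0.6216, 0.0391, 0.2229]
tcp_rot: [0.732, 0.681, -0.006, -0.007]
contact_force: [-0.6, -0.0, -1.8]
opening: 0.386
```

```bash
python3 -c "
from h import *
go(.622,.03,.07)"
```

```text
t 31.65 p [0.6216 0.0391 0.2229] x [0.072 0.997 0.001] y [ 0.997 -0.072 -0.02 ] z [-0.02   0.002 -1.   ] F [-0.6 -0.  -1.8] op 0.3862358686653327 q [-0.1   0.19  1.71  0.    1.26 -0.03]
shift tool [-0.0092  0.0041  0.1528] yaw -4.1
tilt fix deg [-1.13 -0.04 -0.  ]
```

Request:
apply_moves(moves=[[[-0.008,0.003,0.04,-1.1,0,0,1],[0,0,0.04,0,0,0,1],[0,0,0.04,0,0,0,1],[0,0,0.015,0,0,0,1],[0,0,0,0,0,0,1]]])

```text
time: 32.15
eef_pos: [0.6187, 0.032, 0.0755]
tcp_rot: [0.731, 0.683, -0.004, -0.004]
contact_force: [-0.3, 0.4, -2.0]
opening: 0.378
```

```bash
python3 -c "
from h import *
go(.622,.032,.0625)"
```

```text
t 32.15 p [0.6187 0.032  0.0755] x [ 0.068  0.998 -0.   ] y [ 0.998 -0.068 -0.011] z [-0.011  0.001 -1.   ] F [-0.3  0.4 -2. ] op 0.3781939957131362 q [-0.11  0.34  1.81 -0.    1.   -0.04]
shift tool [0.0002 0.0034 0.0129] yaw -3.9
tilt fix deg [-0.62  0.01  0.  ]
```

Request:
apply_moves(moves=[[[0,0.003,0.006,-0.6,0,0,1],[0,0,0.004,0,0,0,1],[0,0,0.003,0,0,0,1]]])

```text
time: 32.45
eef_pos: [0.6241, 0.031, 0.0651]
tcp_rot: [0.731, 0.682, 0.002, 0.002]
contact_force: [0.1, -0.4, -2.3]
opening: 0.382
```

Request:
apply_moves(moves=[[[0,-0.001,0.002,0.2,0,0,1],[0,0,0.002,0,0,0,1],[0,0,0.001,0,0,0,1]]])

```text
time: 32.75
eef_pos: [0.6255, 0.0307, 0.0632]
tcp_rot: [0.731, 0.682, 0.003, 0.003]
contact_force: [-0.3, -0.5, -2.2]
opening: 0.386
```

Request:
apply_moves(moves=[[[0,-0.001,0.002,0.2,0,0,1],[0,0,0.002,0,0,0,1]]])

```text
time: 32.95
eef_pos: [0.6255, 0.0307, 0.0617]
tcp_rot: [0.731, 0.682, 0.002, 0.003]
contact_force: [-3.2, 1.1, 9.3]
opening: 0.381
```

Request:
apply_moves(moves=[[[0,0,0,0,0,0,-1],[0,0,0,0,0,0,-1],[0,0,0,0,0,0,-1],[0,0,0,0,0,0,-1],[0,0,0,0,0,0,-1],[0,0,-0.03,0,0,0,-1],[0,0,-0.04,0,0,0,-1],[0,0,-0.04,0,0,0,-1],[0,0,-0.05,0,0,0,-1],[0,0,0,0,0,0,-1]]])

```text
time: 33.95
eef_pos: [0.6239, 0.031, 0.2256]
tcp_rot: [0.731, 0.682, 0.001, 0.002]
contact_force: [1.1, 0.0, 0.7]
opening: 1.001
```

```bash
python3 -c "
from h import *
go(.611,.317)"
```

```text
t 33.95 p [0.6239 0.031  0.2256] x [ 0.069  0.998 -0.001] y [ 0.998 -0.069  0.004] z [ 0.003 -0.001 -1.   ] F [1.1 0.  0.7] op 1.0011654520671591 q [-0.11  0.18  1.71 -0.    1.24 -0.04]
shift tool [ 0.2845 -0.0325 -0.0004] yaw -3.9
tilt fix deg [0.2  0.05 0.  ]
```

Request:
apply_moves(moves=[[[0.047,-0.0055,0,0.2,0,0,-1],[0.047,-0.0055,0,0,0,0,-1],[0.047,-0.0055,0,0,0,0,-1],[0.047,-0.0055,0,0,0,0,-1],[0.047,-0.0055,0,0,0,0,-1],[0.047,-0.0055,0,0,0,0,-1],[0,0,0,0,0,8,-1],[0,0,0,0,0,8,-1],[0,0,0,0,0,8,-1],[0,0,0,0,0,8,-1],[0,0,0,0,0,4,-1],[0,0,0,0,0,0,-1]]], force=60)

```text
time: 35.15
eef_pos: [0.6101, 0.3262, 0.2213]
tcp_rot: [0.912, 0.411, 0.001, 0.002]
contact_force: [0.8, -0.2, 0.5]
opening: 1.006
```

Run:
```python
from h import *
go(.611,.317,.093)
a=cv2.cvtColor(ctrl.read_camera('top'),cv2.COLOR_RGB2BGR); b=cv2.cvtColor(ctrl.read_camera('side'),cv2.COLOR_RGB2BGR)
cv2.imwrite('pics/t8.png',np.hstack([cv2.resize(a,(400,300)),cv2.resize(b,(400,300))]))
```

```text
t 35.15 p [0.6101 0.3262 0.2213] x [ 0.662  0.75  -0.   ] y [ 0.75  -0.662  0.003] z [ 0.002 -0.002 -1.   ] F [ 0.8 -0.2  0.5] op 1.0060914496978366 q [ 0.35  0.33  1.54 -0.    1.27  1.07]
shift tool [-0.0062  0.0063  0.1284] yaw -41.4
tilt fix deg [ 0.2   0.01 -0.  ]
```

View pics/t8.png

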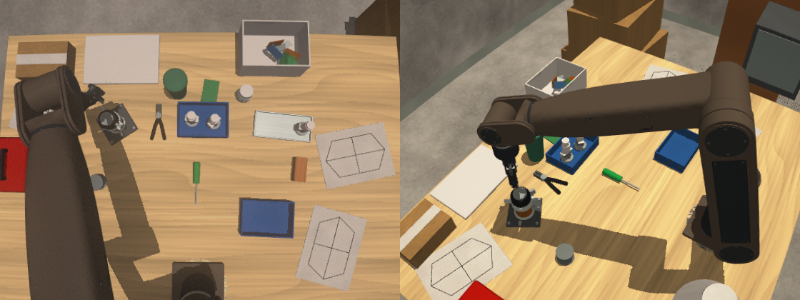

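All three syringes are sorted (basket at (203,120), tray at (302,127)), none are left over, and the bystanders have not moved. Now the collar.

Request:
apply_moves(moves=[[[-0.006,0.006,0.02,0,0,0,-1],[0,0,0.035,0,0,0,-1],[0,0,0.03,0,0,0,-1],[0,0,0.02,0,0,0,-1],[0,0,0,0,0,0,-1]]])

```text
time: 35.75
eef_pos: [0.6127, 0.3171, 0.1152]
tcp_rot: [0.91, 0.415, 0.003, 0.002]
contact_force: [-0.4, -0.3, -1.0]
opening: 1.002
```

```bash
python3 -c "
from h import *
go(.611,.317,.093)"
```

```text
t 35.75 p [0.6127 0.3171 0.1152] x [0.656 0.755 0.004] y [ 0.755 -0.656  0.006] z [ 0.007 -0.001 -1.   ] F [-0.4 -0.3 -1. ] op 1.001950607924981 q [ 0.33  0.42  1.62 -0.    1.09  1.05]
shift tool [-0.0013 -0.0014  0.0222] yaw -41.0
tilt fix deg [ 0.35 -0.24  0.  ]
```

Request:
apply_moves(moves=[[[-0.001,-0.001,0.018,0.3,-0.2,0,-1],[0,0,0.004,0,0,0,-1],[0,0,0,0,0,0,1],[0,0,0,0,0,0,1],[0,0,0,0,0,0,1],[0,0,0,0,0,0,1],[0,0,0,0,0,0,1]]], force=60)

```text
time: 36.45
eef_pos: [0.6114, 0.3183, 0.0949]
tcp_rot: [0.91, 0.415, 0.001, -0.002]
contact_force: [-0.1, -0.4, -3.1]
opening: 0.733
```

```bash
python3 -c "
from h import *
s=st();print(s['wrist_torque']);go(.611,.317)"
```

```text
t 36.45 p [0.6114 0.3183 0.0949] x [0.655 0.756 0.002] y [ 0.756 -0.655 -0.002] z [-0.     0.003 -1.   ] F [-0.1 -0.4 -3.1] op 0.7327620141713734 q [0.33 0.45 1.63 0.   1.06 1.04]
[0.27274731 0.18188337 0.04814355]
t 36.45 p [0.6114 0.3183 0.0949] x [0.655 0.756 0.002] y [ 0.756 -0.655 -0.002] z [-0.     0.003 -1.   ] F [-0.1 -0.4 -3.1] op 0.7327620141713734 q [0.33 0.45 1.63 0.   1.06 1.04]
shift tool [-0.0012  0.0006 -0.    ] yaw -40.9
tilt fix deg [-0.13 -0.14 -0.  ]
```

Yaw starts at -40.9°, so the target is about +109°.

Request:
apply_moves(moves=[[[0,0,0,0,0,-8.5,1],[0,0,0,0,0,-8.5,1],[0,0,0,0,0,-8.5,1],[0,0,0,0,0,-8.5,1],[0,0,0,0,0,-8.5,1],[0,0,0,0,0,-8.5,1],[0,0,0,0,0,-8.5,1],[0,0,0,0,0,-8.5,1],[0,0,0,0,0,-8.5,1]]])

```text
time: 37.35
eef_pos: [0.6104, 0.3183, 0.0949]
tcp_rot: [0.449, 0.894, 0.001, -0.003]
contact_force: [-0.4, 1.3, -1.5]
opening: 0.728
```

Request:
apply_moves(moves=[[[0,0,0,0,0,-8.5,1],[0,0,0,0,0,-8.5,1],[0,0,0,0,0,-8.5,1],[0,0,0,0,0,-8.5,1],[0,0,0,0,0,-8.5,1],[0,0,0,0,0,-8.5,1],[0,0,0,0,0,-8.5,1]]])

```text
time: 38.05
eef_pos: [0.6101, 0.3175, 0.0949]
tcp_rot: [-0.06, 0.998, -0.0, -0.002]
contact_force: [-0.9, 1.7, -3.0]
opening: 0.723
```

```bash
python3 -c "
from h import *
s=st();print(s['wrist_torque']);go(.611,.317)"
```

```text
t 38.05 p [0.6101 0.3175 0.0949] x [-0.993 -0.119  0.005] y [-0.119  0.993 -0.   ] z [-0.004 -0.001 -1.   ] F [-0.9  1.7 -3. ] op 0.7234291824002259 q [ 0.33  0.45  1.63  0.    1.07 -1.36]
[-0.13343112  0.09328231 -0.04538452]
t 38.05 p [0.6101 0.3175 0.0949] x [-0.993 -0.119  0.005] y [-0.119  0.993 -0.   ] z [-0.004 -0.001 -1.   ] F [-0.9  1.7 -3. ] op 0.7234291824002259 q [ 0.33  0.45  1.63  0.    1.07 -1.36]
shift tool [-0.0008 -0.0006 -0.    ] yaw 96.9
tilt fix deg [-0.02 -0.26 -0.  ]
```

Request:
apply_moves(moves=[[[0,0,0,0,0,-6,1],[0,0,0,0,0,-6,1],[0,0,0,0,0,0,1]]])

```text
time: 38.35
eef_pos: [0.6102, 0.3172, 0.0949]
tcp_rot: [-0.17, 0.986, -0.001, -0.002]
contact_force: [-0.2, 0.5, -2.9]
opening: 0.728
```

```bash
python3 -c "
from h import *
go(.611,.317)"
```

```text
t 38.35 p [0.6102 0.3172 0.0949] x [-0.942 -0.334  0.004] y [-0.334  0.942 -0.002] z [-0.003 -0.003 -1.   ] F [-0.2  0.5 -2.9] op 0.7281603100591763 q [ 0.33  0.45  1.63 -0.    1.07 -1.58]
shift tool [-0.0007 -0.0005 -0.    ] yaw 109.5
tilt fix deg [-0.11 -0.23 -0.  ]
```

Turned 150.4°. I'll release, rise, move clear and check.

Request:
apply_moves(moves=[[[0,0,0,0,0,0,-1],[0,0,0,0,0,0,-1],[0,0,0,0,0,0,-1],[0,0,0,0,0,0,-1],[0,0,0,0,0,0,-1],[0,0,-0.03,0,0,0,-1],[0,0,-0.04,0,0,0,-1],[0,0,-0.04,0,0,0,-1],[0,0,-0.04,0,0,0,-1],[0,0,0,0,0,0,-1]]])

```text
time: 39.35
eef_pos: [0.6118, 0.3175, 0.253]
tcp_rot: [-0.166, 0.986, -0.001, 0.0]
contact_force: [0.3, -0.1, 0.3]
opening: 0.999
```

Request:
apply_moves(moves=[[[0,-0.045,0,0,0,0,-1],[0,-0.045,0,0,0,0,-1],[0,-0.045,0,0,0,0,-1],[0,-0.045,0,0,0,0,-1],[0,-0.045,0,0,0,0,-1],[0,-0.045,0,0,0,0,-1],[0,0,0,0,0,0,-1]]])

```text
time: 40.05
eef_pos: [0.7037, 0.0556, 0.2553]
tcp_rot: [-0.168, 0.986, -0.001, 0.003]
contact_force: [0.2, 0.3, 0.7]
opening: 1.003
```

Run:
```python
from h import *
a=cv2.cvtColor(ctrl.read_camera('top'),cv2.COLOR_RGB2BGR); b=cv2.cvtColor(ctrl.read_camera('side'),cv2.COLOR_RGB2BGR)
f=lambda im,x,y,w,h,s:cv2.resize(im[y:y+h,x:x+w],None,fx=s,fy=s,interpolation=cv2.INTER_CUBIC)
cv2.imwrite('pics/t9.png',np.hstack([f(a,125,140,80,100,5),f(b,140,250,80,100,5)]))
cv2.imwrite('pics/t10.png',np.hstack([cv2.resize(a,(400,300)),cv2.resize(b,(400,300))]))
st()
```

```text
t 40.15 p [0.7024 0.0602 0.2553] x [-0.942 -0.334 -0.006] y [-0.334  0.942 -0.   ] z [ 0.006  0.002 -1.   ] F [ 0.1  0.5 -0.4] op 0.9991772687877031 q [-0.06  0.33  1.48  0.    1.33 -1.97]
```

View pics/t9.png

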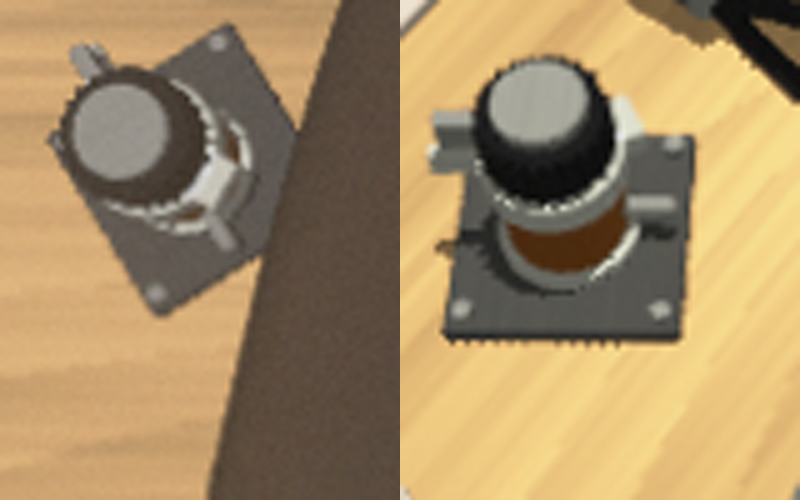

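View pics/t10.png

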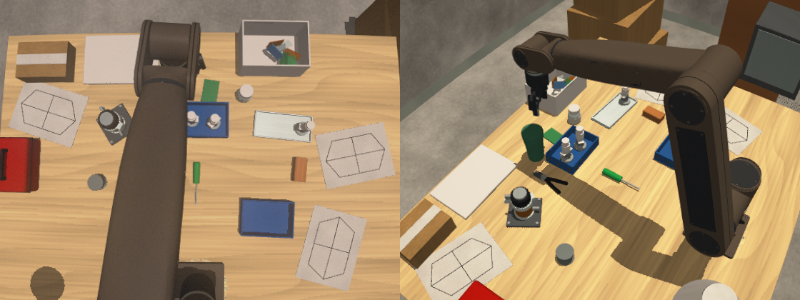

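The lug stands directly over the index fin in both crops, at (85,55) in the top view and (450,125) over (450,157) in the side view. The syringes are in place with none left over, and the arm is clear. Handing in.

```bash
python3 -c "
from plant import ctrl
print(ctrl.sign_off())"
```

```text
the job is handed in; nothing more can be done
None
```

The job is done and handed in at about 40 s of the 210 s allowed; sign-off gives no verdict.

- **Shutting the station:** I turned the collar 210° clockwise to its end stop. A crop then put the lug about 6° from the expected shut angle, well within one 30° click.
- **Syringes:** Three were on the bench. One went fully home (thumb disc at 93 mm) and stands upright in the tray. The other two jammed at about 11 mm under 23 to 30 N; both stand in the left blue basket, plungers still at the jam.
- **Final collar position:** I turned it 150° anticlockwise, and both cameras show the lug directly over the index fin.
- **Last checks:** The final pictures show every syringe in place, none left over, the bystanders apparently unmoved and the arm clear of everything.

Two things did not go to plan:
- The first syringe was knocked about 25 mm aside while I was working the collar. I measured it again before testing it.
- My first push on it drifted about 12 mm off centre, so I lifted, re-centred and pushed again.

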